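# Hang the weld test piece and hold the backdrop flap at its balance point

### The arm

A 7-joint arm with a two-finger parallel gripper is mounted at the origin on a cart in front of the work surface, level with it; the furniture and walls round the work are solid. World frame = base frame: x ahead of the robot, y to its left, z up, the work surface at z = 0. Lengths are in mm, angles in rad, forces in N, time in s.
With the tool pointing down it reaches from about 400 to 850 mm from the base axis. Payload 4.4 kg.
Tool frame: the origin (TCP) lies at the very end of the fingers, on their centre line; the grasp point (between the pads) lies 19 mm behind it (ctrl.grip_point_offset is the distance from the TCP to the grasp point, in mm); z points along the fingers, y is the direction in which the jaws open and shut (so a half turn about z gives the same grasp; the last joint's range is limited). The gripper opens to 94 mm and grips with 3 to 60 N. Pads are 16 mm wide; open, the fingers measure 119 mm over their backs; the gripper's body (75 mm by 177 mm) begins 78 mm behind the grasp point.
Start: joints at [-1.377, 0.628, 0.038, 1.517, -0.027, 0.996, -0.02], TCP at [166.951, 628.208, 205.478] pointing down, gripper open.
Joint ranges: [-3.06, 3.06], [-0.37, 2.12], [-1.25, 1.32], [0.18, 2.47], [-1.1, 4.24], [0.23, 1.98], [-2.94, 2.94]. Speed limits (rad/s): [2.57, 2.57, 3.14, 3.14, 3.14, 3.14, 3.14].

### API

Orientations are given as [roll, pitch, yaw] about the fixed x, y, z axes, in that order (R = Rz(yaw) Ry(pitch) Rx(roll)).
In Python, from workcell import ctrl gives the robot as it stands.
- The arm moves only by the tool apply_moves, never from a script. Its argument "steps" is a list of rows, each a list of 3 entries, a list of its own where there are three numbers: the shift along the tool's x, y, z in m, then the turn about the tool's z in units of 6 degrees (1.0 is 6 degrees), then the closure, from 0 (fully open) to 1 (shut). In form: [[[tx, ty, tz], spin, jaw], ...]. A call has 1 to 5 rows; each row is the pose to reach, as a shift and turn from the pose commanded when the call began, along the tool's axes at that moment; what a row does not reach only later rows make up. A row lasts 1/10 s, in which the tool goes at most 50 mm and 8.59 degrees, less where a joint would pass 70% of its speed; a pose out of reach is approached as far as the arm can. A call with a gripper value outside its range is refused whole. The fingers move at their own pace and stop on an object; "force" is the grip in N (left out, the last holds). Time passes only in rows, so rows that repeat a pose let the fingers close. It gives the time, the measured TCP pose, the force and the opening at its end, in the units of the state.
- ctrl.observe(): the state, without advancing time (a new reading comes with each control period).
- ctrl.capture(name): name is "scene" or "top"; returns the picture (384x512x3 uint8, red, green, blue); there is no depth.
- ctrl.camera_model(name): a dict with "intrinsics" (3x3 intrinsics, pixels), "D" ([k1, k2, p1, p2, k3] as OpenCV has them; the pictures are not rectified), "R" (3x3) and "t" (3): a world point X has camera coordinates R X + t. Camera axes: x right, y down, z forward; pixel columns grow to the right and rows downward; lengths in mm; the calibration is good to about 2 mm. A picture is of the moment at which its call begins. camera_model takes no time and is no camera call.
- ctrl.sign_off(): hands the job in, once; it reports no verdict.
Trained networks look in the newest picture that a camera, given by its name, has taken for a name from the list of things; names that differ only in an ending like _2 or _b are one class to them, and where a whole thing is asked for, a point or a joint stands for the part that bears it (a point fixed in the world has none). Each returns a list of dicts, best first, with "conf" (0 to 1); they miss things now and then, are a little off and sometimes report something else, mostly with a low value. They report only what shows in the picture. A call takes as long as a camera call. They do not tell look-alikes from the thing itself.
- ctrl.silhouettes(camera, name): "pixels" (384x512 bool, what is visible of it) and "rect" ([centre column, centre row, width, height] in pixels, round what is visible of it).
- ctrl.spot_point(camera, name): "centre" ([column, row] in pixels: a listed point, or the origin of a listed thing).
The state is a dict: "clock": time; "qpos": joint angles; "joint_vel": joint speeds; "joint_torque": joint torques, N m; "tcp_pos": TCP position; "ee_rot": TCP orientation; "ft_force": force on the tool from outside, world axes, zero at the start; "torque": the same for the moment, N m; "grip_width": opening from 0.0 (shut) to 1.0 (fully open).
Only numpy, scipy, OpenCV 4.12 (cv2) and the standard library are available. Lean on these libraries where they do the work, as an engineer would, in place of code of your own. Each camera call takes 0.05 s, during which the arm holds its last target.

### The job

Get the weld test piece ready to be photographed on the viewing stand: hook it onto the rail close to the left-hand post, slide it along the rail, without lifting it off again, until it is in line with the pointer on the base, and let go of it. Then take the backdrop flap by its handle, swing it up from where it leans back to its balance point, standing upright so that it would fall neither way, and finish while still holding it there by the handle. Leave the loose parts round about where they are.

Things in the scene. Friction and masses are not known exactly. Their poses are not given: they have to be found in the camera images.
- test_piece: Loose steel weld test piece with hook, 50 x 60 x 146 mm, 0.2 to 0.4 kg, standing on the bench left of the stand. Origin: centre of its underside, z up; at the stand's yaw it is the right way round for the rail. Inverted T: foot 50 (x) x 60 (y) x 8 mm, web 8 mm thick (x), 60 (y), up to z = 48. Above it the hook, then the grip tab.
- grip_tab (a point): Middle of the test piece's grip tab, 130 mm above its underside; axes as the test piece. The tab is 10 (x) x 24 (y) mm and rises above the hook's flat top from z = 106 to 146 mm over the underside.
- hook_seat (a point): In the hook, where the rail's axis lies when hung: 94 mm over the underside; axes as the test piece. Flat hook 20 mm wide (y): stem on the -x side (inner face x = -10 mm), flat top (underside 6 mm above this point), lip on the +x side (x = 10 to 16 mm, its end 9 mm below this point). Mouth open to +x, from 9 to 40 mm below: bring it from the robot's side about 25 mm high, then lower.
- stand: Fixed viewing stand, aluminium base plate 200 x 330 x 8 mm. Origin on the bench under the middle of the rail; x points away from the robot, y along the rail to the left, z up; turned up to 0.2 rad. The base reaches from x = -75 to +125 mm. Posts of 14 mm diameter carry the rail at y = +145 (left) and -145 mm (right) and do not stand above it.
- rail: Straight round steel rail of the stand, 12 mm diameter, along y, axis 160 mm above the bench, 290 mm between the post axes. Origin in its middle.
- rail_mid (a point): Middle of the rail, on its axis; axes as the stand. 'Close to the left-hand post' is any seat position from y = +50 mm on; y up to about +105 mm keeps the test piece clear of the post.
- pointer: Small fixed dark steel pointer, 18 mm wide and 36 mm high, on the front edge of the stand's base plate, 55 mm in front of the rail (towards the robot). It sits anywhere from the middle of the rail to 90 mm right of it.
- pointer_tip (a point): Tip of the pointer; axes as the stand. The test piece is in line when the hook's middle has the same y, along the rail, within 10 mm.
- flap (a joint): Hinge of the backdrop flap, rad: 0 = upright, its balance point; positive = leaning back, away from the robot. Stops at +0.55 (where it rests at the start) and -0.55. Nearly free: let go, the flap (0.3 to 0.5 kg) falls to a stop; lifting it off its stop takes about 1 N at the handle. Forward of about -0.25 it would strike the test piece.
- flap_hinge (a point): Middle of the flap's hinge line, fixed on the stand 65 mm behind the rail (x = +65 mm) and 22 mm above the bench; the line runs along the stand's y.
- flap_handle (a point): Middle of the bar of the flap's D-shaped handle, 160 mm from the hinge line; 12 mm round bar parallel to the hinge, 60 mm free between its legs, 32 mm free between bar and plate edge. Axes move with the flap: z from hinge to handle. The flap is a steel plate 180 mm wide, 4 mm thick, its free edge 122 mm from the hinge line.
- offcut: Bystander: dark upright pipe offcut, 48 mm diameter, 65 mm high; origin under its centre.
- wood_block: Bystander: wood block 45 x 90 x 35 mm lying on the bench; origin under its centre.
- elbow: Bystander: brass pipe elbow 46 x 50 x 25 mm lying on the bench; origin under its centre.
Mind the look-alikes: they are no part of the job. There is more than one size of the test_piece; the one meant has the size given above.

How it is judged (in metres and radians):
On the way, in this order (a step that is already met when the one before it is completed fails the run):
1. the hook sits on the rail close to the left-hand post (z of hook_seat in the frame of rail_mid between -0.006 and 0.008 m and x of hook_seat in the frame of rail_mid between -0.012 and 0.012 m and y of hook_seat in the frame of rail_mid above 0.05 m), for 0.1 s.
2. it has been slid along the rail to the pointer, hangs there and is let go (z of hook_seat in the frame of rail_mid between -0.006 and 0.008 m and x of hook_seat in the frame of rail_mid between -0.012 and 0.012 m and contact force between test_piece and rail above 0.5 N and y of hook_seat in the frame of pointer_tip between -0.01 and 0.01 m and contact force between test_piece and the fingers below 0.1 N), for 0.2 s.
At the end, for the whole second after the job is handed in: The test piece hangs still on the rail by its hook, its middle within 10 mm of the pointer along the rail, and is let go; the flap stands still within 0.09 rad (5 degrees) of upright, in the fingers (more than 0.5 N), and does not touch the test piece (all of step 2 and linear speed of test_piece below 0.05 m/s and value of joint flap between -0.09 and 0.09 rad and velocity of joint flap between -0.1 and 0.1 rad/s and contact force between the fingers and flap above 0.5 N and contact force between flap and test_piece below 0.1 N); the arm keeps its last pose, push and grip.
It fails at once if the test piece is lifted off or carried low over the rail right of its left-hand part, instead of being slid (y of hook_seat in the frame of rail_mid between -0.15 and 0.04 m and x of hook_seat in the frame of rail_mid between -0.012 and 0.012 m and z of hook_seat in the frame of rail_mid between 0.015 and 0.06 m).
It fails at once if the flap falls forward of upright onto the work (value of joint flap below -0.3 rad).
It fails at once if the pipe offcut is disturbed (distance of offcut from where it was at the start of the episode above 0.03 m).
It fails at once if the wood block is disturbed (distance of wood_block from where it was at the start of the episode above 0.03 m).
It fails at once if the brass elbow is disturbed (distance of elbow from where it was at the start of the episode above 0.03 m).
It also fails if it takes over 54 s, if anything falls off the work surface, if the arm or the gripper's body presses on something with over 40 N, if the wrist force passes 120 N, or if a joint passes its speed limit or range.

## Working session

There is one attempt and no reset: what is moved stays moved. The work goes in short steps, Python scripts to look and compute and a tool call to move; the robot and the scene stay as the last step left them, time stands still between calls to the robot, and variables do not carry over. Pictures are saved under pics/ and viewed, and the job is handed in when it is done.

Besides the shell and the picture viewer there is one more tool, called after ">>>" as a command line: name --argument value ..., lists and objects as JSON in quotes. apply_moves: Moves the arm, as the interface text tells. Its arguments: {"type":"object","properties":{"steps":{"type":"array","items":{"type":"array"}},"force":{"type":"number"}},"required":["steps"]}

```bash
ls; mkdir -p pics; python3 - <<'E'
from workcell import ctrl
import cv2
print(ctrl.observe())
for n in("scene","top"):
    im=ctrl.capture(n); cv2.imwrite(f"pics/{n}0.png",cv2.cvtColor(im,cv2.COLOR_RGB2BGR))
    print(n,ctrl.camera_model(n))
E
```

```text
pics
{'clock': 0.0, 'qpos': array([-1.37678699,  0.62935619,  0.03842387,  1.51834831, -0.02700278,
        0.99632863, -0.01998863]), 'joint_vel': array([ 1.04720575e-03,  8.84065712e-04,  3.13729961e-04,  2.84871989e-04,
       -1.39061257e-03,  1.57519145e-03, -3.24176340e-05]), 'joint_torque': array([ 5.51001431e-04, -5.49719417e+01,  1.14336323e+00, -1.86632717e+01,
       -5.23082446e-02,  2.37264665e-02,  1.68129600e-04]), 'tcp_pos': array([166.77003295, 627.54236343, 204.55360195]), 'ee_rot': array([-3.13966962e+00,  1.27623055e-05,  2.88180826e+00]), 'ft_force': array([ 0.55286498,  0.98344606, -0.28273717]), 'torque': array([-0.02106286,  0.01483282,  0.03529601]), 'grip_width': 0.9978604274363408}
scene {'intrinsics': array([[447.18193948,   0.        , 261.48993205],
       [  0.        , 447.18193948, 191.98751883],
       [  0.        ,   0.        ,   1.        ]]), 'D': array([0.0571875, 0.       , 0.       , 0.       , 0.       ]), 'R': array([[-0.8849092 , -0.46542089, -0.01786354],
       [-0.29291542,  0.585923  , -0.7555758 ],
       [ 0.36212742, -0.66338347, -0.65481761]]), 't': array([ 464.88463079,  307.71393484, 1288.91154579])}
top {'intrinsics': array([[359.14124753,   0.        , 257.44551474],
       [  0.        , 359.14124753, 198.2033045 ],
       [  0.        ,   0.        ,   1.        ]]), 'D': array([-0.02342091,  0.        ,  0.        ,  0.        ,  0.        ]), 'R': array([[ 2.00639788e-02, -9.99796911e-01,  1.89061948e-03],
       [-9.97300331e-01, -2.01474058e-02, -7.06125403e-02],
       [ 7.06362907e-02, -4.68746929e-04, -9.97502027e-01]]), 't': array([ -29.32087934,  545.61087779, 1250.30176262])}
```

View pics/scene0.png

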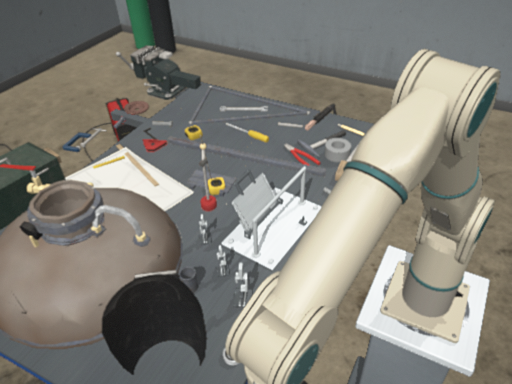

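View pics/top0.png

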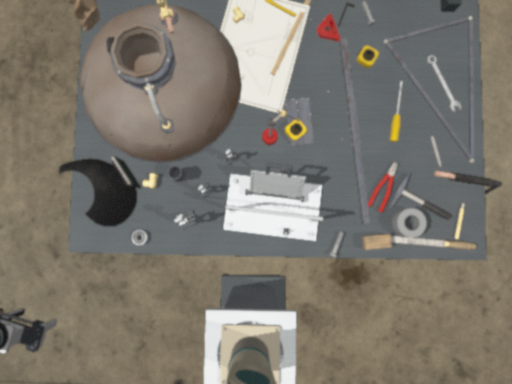

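```bash
python3 - <<'E'
from workcell import ctrl
for c in("scene","top"):
  for n in("test_piece","offcut","wood_block","elbow","stand","flap"):
    for d in ctrl.silhouettes(c,n): print(c,n,round(d["conf"],2),[int(v) for v in d["rect"]])
  for n in("test_piece","grip_tab","hook_seat","rail_mid","pointer_tip","flap_handle","flap_hinge","stand","elbow","wood_block","offcut"):
    for d in ctrl.spot_point(c,n): print(c,n,"pt",round(d["conf"],2),[round(float(v),1) for v in d["centre"]])
E
```

```text
scene test_piece 0.92 [241, 285, 17, 43]
scene test_piece 0.6 [205, 229, 5, 26]
scene test_piece 0.47 [224, 261, 14, 29]
scene offcut 0.74 [191, 279, 15, 22]
scene wood_block 0.69 [340, 169, 11, 21]
scene wood_block 0.63 [256, 200, 50, 65]
scene stand 0.78 [270, 218, 98, 104]
scene flap 0.91 [253, 200, 47, 65]
scene flap 0.67 [270, 218, 100, 101]
scene test_piece pt 0.89 [240.0, 299.3]
scene test_piece pt 0.72 [208.8, 238.5]
scene test_piece pt 0.55 [219.5, 271.8]
scene grip_tab pt 0.79 [237.0, 272.6]
scene grip_tab pt 0.78 [219.7, 252.3]
scene grip_tab pt 0.64 [201.7, 216.8]
scene grip_tab pt 0.57 [279.7, 193.8]
scene grip_tab pt 0.32 [191.9, 287.8]
scene hook_seat pt 0.72 [221.2, 258.5]
scene hook_seat pt 0.63 [242.4, 275.7]
scene hook_seat pt 0.52 [204.7, 222.6]
scene rail_mid pt 0.59 [280.5, 190.1]
scene rail_mid pt 0.38 [242.4, 297.0]
scene pointer_tip pt 0.58 [305.5, 213.7]
scene flap_handle pt 0.63 [243.7, 172.7]
scene flap_hinge pt 0.64 [265.6, 213.3]
scene stand pt 0.72 [304.1, 221.6]
scene elbow pt 0.73 [279.4, 190.9]
scene wood_block pt 0.59 [341.1, 176.9]
scene offcut pt 
[... 347 characters left out ...]
38]
top test_piece pt 0.58 [186.9, 220.6]
top test_piece pt 0.57 [200.5, 191.4]
top test_piece pt 0.55 [227.7, 157.9]
top grip_tab pt 0.72 [232.1, 150.0]
top grip_tab pt 0.64 [178.5, 218.1]
top grip_tab pt 0.52 [198.7, 186.4]
top hook_seat pt 0.79 [179.4, 220.6]
top hook_seat pt 0.69 [202.7, 187.4]
top hook_seat pt 0.45 [226.8, 156.4]
top rail_mid pt 0.76 [273.5, 212.6]
top pointer_tip pt 0.4 [287.7, 229.1]
top flap_handle pt 0.8 [278.7, 167.3]
top flap_hinge pt 0.69 [181.1, 219.7]
top flap_hinge pt 0.56 [274.0, 194.9]
top flap_hinge pt 0.19 [152.8, 181.0]
top stand pt 0.57 [271.6, 211.7]
top elbow pt 0.55 [155.7, 179.9]
top wood_block pt 0.62 [373.9, 241.7]
top offcut pt 0.67 [181.8, 175.7]
```

```bash
python3 - <<'E'
import cv2,numpy as np
s=cv2.imread("pics/scene0.png");t=cv2.imread("pics/top0.png")
cv2.imwrite("pics/s_crop.png",cv2.resize(s[155:315,170:350],None,fx=4,fy=3.75*1.0667,interpolation=cv2.INTER_CUBIC)[:600])
cv2.imwrite("pics/t_crop.png",cv2.resize(t[135:260,140:340],None,fx=4,fy=4,interpolation=cv2.INTER_CUBIC))
E
```

```text
(no output)
```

View pics/s_crop.png

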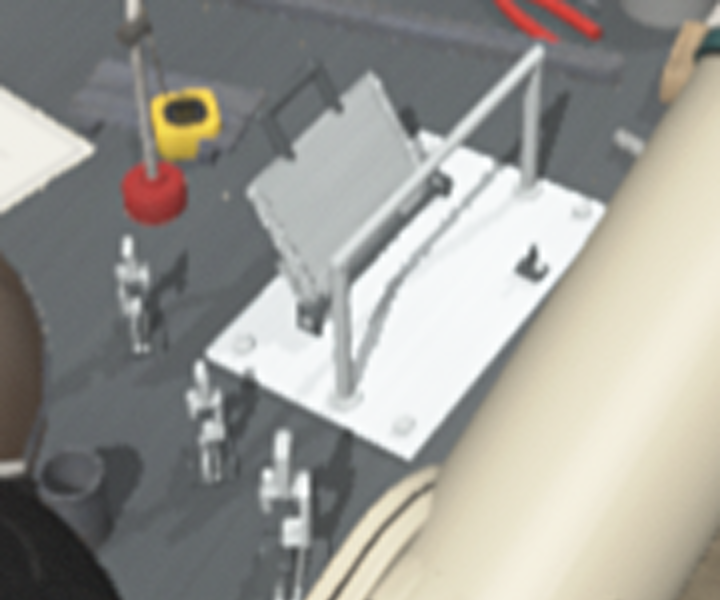

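View pics/t_crop.png

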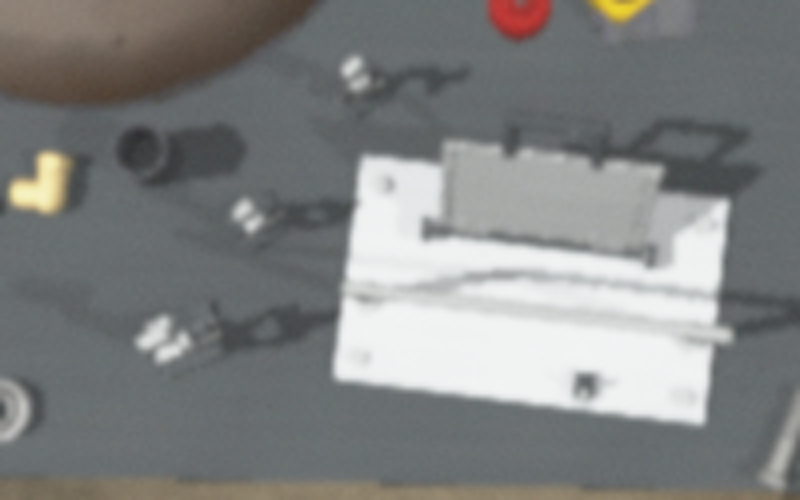

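```bash
cat > h.py <<'E'
from workcell import ctrl
import cv2,numpy as np
CM={c:ctrl.camera_model(c) for c in("scene","top")}
def proj(c,X):
    m=CM[c]; r,_=cv2.Rodrigues(m["R"])
    return cv2.projectPoints(np.array(X,float).reshape(-1,1,3),r,m["t"],m["intrinsics"],m["D"])[0].reshape(-1,2)
def ray(c,p):
    m=CM[c]; u=cv2.undistortPoints(np.array(p,float).reshape(1,1,2),m["intrinsics"],m["D"]).reshape(2)
    return -m["R"].T@m["t"], m["R"].T@np.array([u[0],u[1],1])
def onz(c,p,z):
    o,d=ray(c,p); return o+d*(z-o[2])/d[2]
def tri(ps,pt):
    o1,d1=ray("scene",ps);o2,d2=ray("top",pt)
    d1=d1/np.linalg.norm(d1);d2=d2/np.linalg.norm(d2)
    s=np.linalg.lstsq(np.c_[d1,-d2],o2-o1,rcond=None)[0]
    a=o1+s[0]*d1;b=o2+s[1]*d2
    return (a+b)/2,np.linalg.norm(a-b)
E
python3 - <<'E'
from h import *
np.set_printoptions(precision=1,suppress=True)
for n,a,b in(("A org",(240,299.3),(186.9,220.6)),("B org",(219.5,271.8),(200.5,191.4)),("C org",(208.8,238.5),(227.7,157.9)),
 ("A tab",(237,272.6),(178.5,218.1)),("B tab",(219.7,252.3),(198.7,186.4)),("C tab",(201.7,216.8),(232.1,150)),
 ("A seat",(242.4,275.7),(179.4,220.6)),("B seat",(221.2,258.5),(202.7,187.4)),("C seat",(204.7,222.6),(226.8,156.4)),
 ("rail",(280.5,190.1),(273.5,212.6)),("ptr",(305.5,213.7),(287.7,229.1)),("handle",(243.7,172.7),(278.7,167.3)),("hinge",(265.6,213.3),(274,194.9)),("offcut",(194,289),(181.8,175.7))):
    print(n,*tri(a,b))
# base plate corners (crop px/4+offset)
for q in((360,155),(728,198),(334,380),(705,425)):
    print("corner",onz("top",(140+q[0]/4,135+q[1]/4),8))
E
```

```text
A org [466.6 235.4  -4.4] 10.01154192146989
B org [569.1 186.4   9.2] 4.549120361350595
C org [682.9  88.    9.9] 14.87814053889391
A tab [471.  238.  117.4] 4.2663527555293514
B tab [573.6 177.7  87.8] 7.406496474441089
C tab [703.7  71.   83.7] 0.39136430371707626
A seat [460.  235.3 107.7] 2.5237193516048007
B seat [575.  170.3  51.3] 5.300991524378927
C seat [681.3  88.3  82.8] 0.1985608152157281
rail [491.3 -69.1 171. ] 0.6040188682265324
ptr [ 433.  -127.7   44. ] 14.60501229463725
handle [631.3 -82.6 181.5] 1.5538524864589598
hinge [554.  -77.5  37.1] 7.810920195783762
offcut [623.3 259.1 -20.9] 6.034141024359406
corner [632.8  81.8   8. ]
corner [ 600.7 -248.4    8. ]
corner [431.5  99.7   8. ]
corner [ 398.3 -229.6    8. ]
```

```bash
cat >> h.py <<'E'
def box(x0,x1,y0,y1,z0,z1): return np.array([[x,y,z] for x in(x0,x1) for y in(y0,y1) for z in(z0,z1)],float)
PARTS=[box(-25,25,-30,30,0,8),box(-4,4,-30,30,8,48),box(-16,-10,-10,10,48,106),box(-16,16,-10,10,100,106),box(10,16,-10,10,85,106),box(-5,5,-12,12,106,146)]
EDG=[(0,1),(2,3),(4,5),(6,7),(0,2),(1,3),(4,6),(5,7),(0,4),(1,5),(2,6),(3,7)]
def Rz(a): return np.array([[np.cos(a),-np.sin(a),0],[np.sin(a),np.cos(a),0],[0,0,1]])
def mask(c,x,y,yaw,z=0,s=1):
    m=np.zeros((384,512),np.uint8)
    for P in PARTS:
        q=proj(c,(P*s)@Rz(yaw).T+[x,y,z])
        cv2.fillConvexPoly(m,cv2.convexHull(np.round(q*16).astype(np.int32)),1,shift=4)
    return m>0
def overlay(c,img,x,y,yaw,f,x0,y0,x1,y1,z=0,s=1):
    im=cv2.resize(img[y0:y1,x0:x1],None,fx=f,fy=f,interpolation=cv2.INTER_CUBIC); raw=im.copy()
    for k,P in enumerate(PARTS):
        q=(proj(c,(P*s)@Rz(yaw).T+[x,y,z])-[x0,y0]+.5)*f
        col=[(0,0,255),(0,255,255),(255,0,255),(0,255,0),(255,128,0),(255,255,0)][k]
        for i,j in EDG: cv2.line(im,tuple(int(v) for v in q[i]),tuple(int(v) for v in q[j]),col,1)
    return np.hstack([raw,im])
E
python3 - <<'E'
from h import *
s=cv2.imread("pics/scene0.png");t=cv2.imread("pics/top0.png")
a=overlay("top",t,466,236,-.1,10,170,202,208,232)
b=overlay("scene",s,466,236,-.1,7,215,250,265,320)
cv2.imwrite("pics/ovA_t.png",a);cv2.imwrite("pics/ovA_s.png",b)
E
```

```text
(no output)
```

View pics/ovA_t.png

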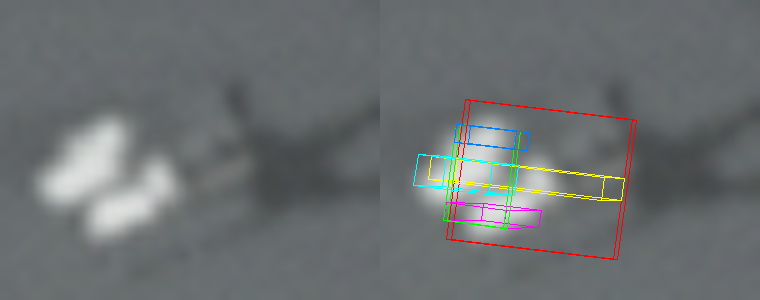

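View pics/ovA_s.png

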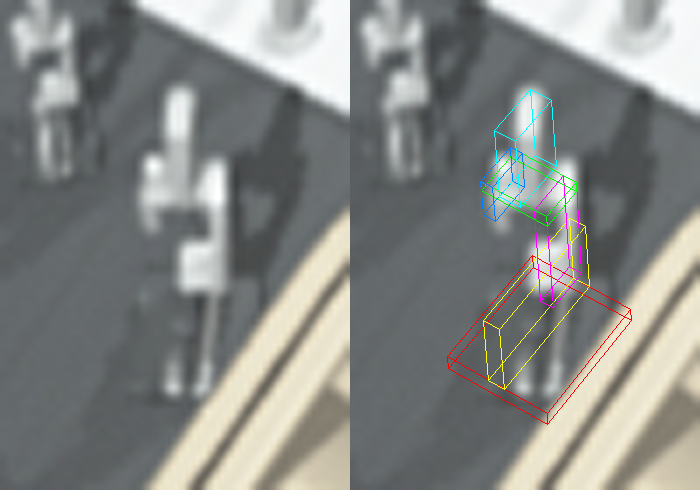

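```bash
python3 - <<'E'
from h import *
from scipy.optimize import minimize
S={c:ctrl.silhouettes(c,"test_piece") for c in("scene","top")}
def pick(c,u,v): return min(S[c],key=lambda d:np.hypot(d["rect"][0]-u,d["rect"][1]-v))["pixels"]
ms=pick("scene",241,285);mt=pick("top",186,219)
np.savez("silA.npz",ms=ms,mt=mt)
def cost(p,s=1):
    o=0
    for c,m in(("scene",ms),("top",mt)):
        r=mask(c,*p[:3],s=s); 
        r=cv2.GaussianBlur(r.astype(np.float32),(0,0),1.0);g=cv2.GaussianBlur(m.astype(np.float32),(0,0),1.0)
        o+=((r-g)**2).sum()
    return o
for s in(1,.75,1.25):
  best=None
  for yaw in np.arange(-3.1,3.1,.26):
    r=minimize(lambda q:cost((q[0],q[1],q[2]/50),s),[466,236,yaw*50],method="Nelder-Mead",options=dict(initial_simplex=[[466,236,yaw*50],[476,236,yaw*50],[466,246,yaw*50],[466,236,yaw*50+10]],maxiter=80))
    if s==1:print(round(yaw,2),(r.x/[1,1,50]).round(2),round(r.fun,1))
    if best is None or r.fun<best.fun:best=r
  print(s,best.x/[1,1,50],best.fun)
  if s==1:bb=best.x/[1,1,50]
s=cv2.imread("pics/scene0.png");t=cv2.imread("pics/top0.png")
bb=(466,236,.7)
cv2.imwrite("pics/ovA_t2.png",overlay("top",t,*bb,10,170,202,208,232))
cv2.imwrite("pics/ovA_s2.png",overlay("scene",s,*bb,7,215,250,265,320))
E
```

```text
-3.1 [464.73 232.4   -2.75] 83.8
-2.84 [465.24 233.2   -2.74] 81.9
-2.58 [465.2  231.88  -2.64] 79.7
-2.32 [465.82 232.83  -2.74] 82.0
-2.06 [465.76 233.62  -2.76] 82.7
-1.8 [464.7  229.41  -1.9 ] 197.9
-1.54 [464.05 233.21  -0.87] 167.8
-1.28 [463.52 232.35  -0.98] 168.7
-1.02 [4.6581e+02 2.3182e+02 3.3000e-01] 65.3
-0.76 [4.6556e+02 2.3319e+02 4.1000e-01] 59.8
-0.5 [4.6584e+02 2.3359e+02 4.0000e-01] 61.1
-0.24 [4.6497e+02 2.3350e+02 4.0000e-01] 62.6
0.02 [4.6542e+02 2.3342e+02 4.1000e-01] 60.8
0.28 [4.6558e+02 2.3331e+02 3.9000e-01] 63.1
0.54 [4.6558e+02 2.3313e+02 4.2000e-01] 60.5
0.8 [464.85 232.3    0.49] 61.7
1.06 [4.6572e+02 2.3371e+02 4.0000e-01] 62.0
1.32 [4.6563e+02 2.3355e+02 4.0000e-01] 60.5
1.58 [464.22 232.18   1.88] 184.1
1.84 [464.21 232.15   2.19] 173.7
2.1 [469.24 228.67   3.44] 118.1
2.36 [464.57 231.9    3.5 ] 82.9
2.62 [465.75 233.21   3.54] 81.2
2.88 [465.07 233.32   3.55] 81.8
1 [4.65555254e+02 2.33193013e+02 4.12581003e-01] 59.778011322021484
0.75 [4.67533696e+02 2.30696065e+02 2.92417051e-01] 124.48066711425781
1.25 [465.90381854 233.42714041   0.56087546] 445.4670104980469
```

View pics/ovA_t2.png

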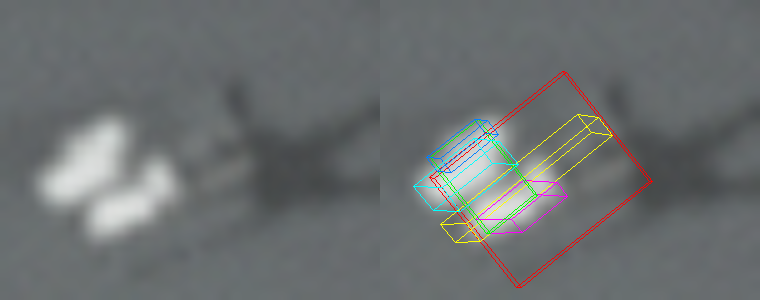

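View pics/ovA_s2.png

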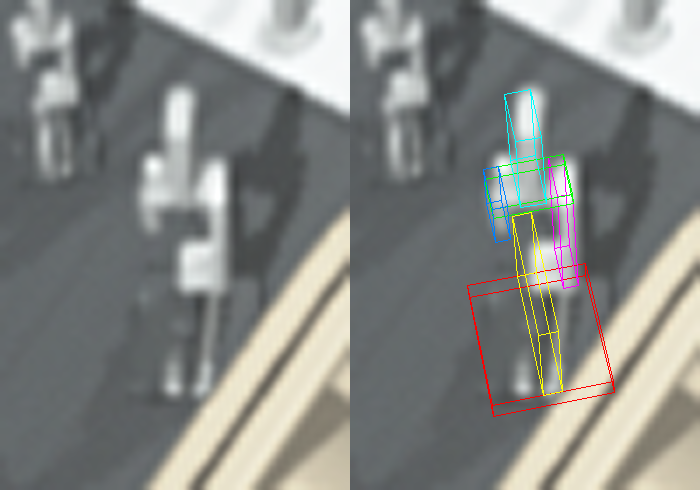

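```bash
python3 - <<'E'
from h import *
s=cv2.imread("pics/scene0.png");t=cv2.imread("pics/top0.png")
L=[]
for yaw in(.4,.55):
    bb=(465.5,233.2,yaw)
    a=overlay("top",t,*bb,10,170,202,208,232)[:,380:]; b=overlay("scene",s,*bb,7,215,250,265,320)[:300,350:]
    L.append(np.hstack([a,b]))
cv2.imwrite("pics/ovA_3.png",np.vstack(L))
E
```

```text
(no output)
```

View pics/ovA_3.png

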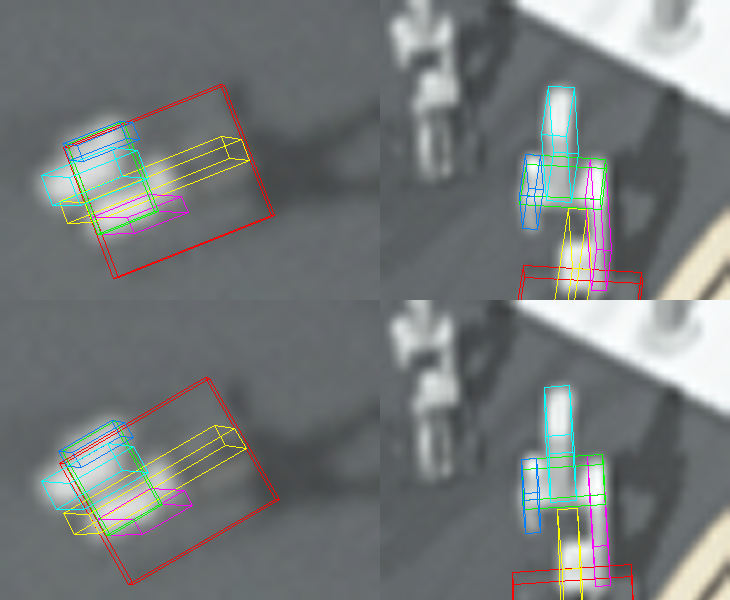

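```bash
cat >> h.py <<'E'
from scipy.spatial.transform import Rotation as Ro
def to(x,y,z,jawang=None,ref=None):
    """tool shift (m) and spin (6deg units) to TCP xyz with tool-y world angle jawang (mod pi)"""
    o=ctrl.observe(); R=Ro.from_euler("xyz",o["ee_rot"]).as_matrix()
    p=o["tcp_pos"] if ref is None else np.array(ref)
    d=R.T@(np.array([x,y,z])-p)/1000
    a=np.arctan2(R[1,1],R[0,1]); sp=0
    if jawang is not None:
        e=(jawang-a+np.pi/2)%np.pi-np.pi/2; sp=-np.degrees(e)/6
    print("clock",round(o["clock"],2),"tcp",p.round(1),"jaw",round(a,3),"R33",R[2,2].round(4),"F",o["ft_force"].round(1),"grip",round(o["grip_width"],3))
    print(" -> shift",d.round(4),"spin",round(sp,2))
    return d,sp
E
python3 - <<'E'
from h import *
to(465.5,233.2,250,.5)
E
```

```text
clock 1.9 tcp [166.9 628.2 205.5] jaw 1.311 R33 -1.0 F [-0.1 -0.4 -1.1] grip 1.003
 -> shift [-0.39   -0.305  -0.0445] spin 7.74
```

Three things look like the test piece in the top picture: A at (186,219), B at (204,192) and C at (228,158). A's tab triangulates to about 117–130 mm high, B's and C's to about 85 mm. A also fits the full-size model (residual 60, against 124 at 0.75 scale and 445 at 1.25). The close crop agrees, so I choose A.

>>> apply_moves --steps '[[[-0.04,-0.03,-0.045],1.4,0],[[-0.08,-0.06,-0.045],2.8,0],[[-0.12,-0.09,-0.045],4.2,0],[[-0.16,-0.12,-0.045],5.6,0],[[-0.2,-0.15,-0.045],7.0,0]]' --force 30

```text
clock: 2.4
tcp_pos: [314.3, 441.2, 251.0]
ee_rot: [3.141, -0.001, 2.143]
ft_force: [1.5, 1.0, -0.3]
grip_width: 1.001
```

```bash
python3 - <<'E'
from h import *
to(465.5,233.2,230,.5)
E
```

```text
clock 2.4 tcp [314.3 441.2 251. ] jaw 0.572 R33 -1.0 F [ 1.5  1.  -0.3] grip 1.001
 -> shift [-0.2567  0.0145  0.0208] spin 0.69
```

>>> apply_moves --steps '[[[-0.05,0.003,0.0],0.7,0],[[-0.1,0.006,0.0],0.7,0],[[-0.15,0.009,0.0],0.7,0],[[-0.2,0.012,0.0],0.7,0],[[-0.25,0.014,0.02],0.7,0]]'

```text
clock: 2.9
tcp_pos: [462.2, 243.0, 234.0]
ee_rot: [3.136, -0.0, 2.075]
ft_force: [1.1, 0.3, 0.4]
grip_width: 0.999
```

>>> apply_moves --steps '[[[0,0,0],0,0],[[0,0,0],0,0]]'

```text
clock: 3.1
tcp_pos: [459.5, 243.1, 231.8]
ee_rot: [-3.141, -0.0, 2.072]
ft_force: [-0.4, 1.3, -0.2]
grip_width: 1.0
```

```bash
python3 - <<'E'
from h import *
to(465.5,233.2,113,.5)
for n in("scene","top"):
    im=ctrl.capture(n); cv2.imwrite(f"pics/{n}1.png",cv2.cvtColor(im,cv2.COLOR_RGB2BGR))
E
```

```text
clock 3.1 tcp [459.5 243.1 231.8] jaw 0.502 R33 -1.0 F [-0.4  1.3 -0.2] grip 1.0
 -> shift [-0.0116  0.0006  0.1188] spin 0.01
```

View pics/scene1.png

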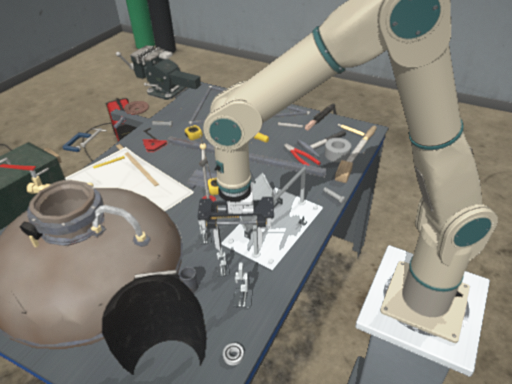

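View pics/top1.png

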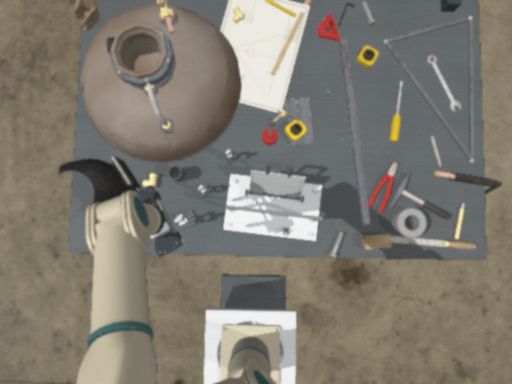

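```bash
python3 - <<'E'
from h import *
P=[[459.5,243.1,232],[459.5,243.1,400],[465.5,233.2,0],[465.5,233.2,146]]
print(proj("top",P),proj("scene",P), ctrl.observe()["qpos"])
s=cv2.imread("pics/scene1.png")
cv2.imwrite("pics/s1c.png",cv2.resize(s[160:320,170:330],None,fx=3.7,fy=3.7,interpolation=cv2.INTER_CUBIC))
E
```

```text
[[167.83146383 220.74089377]
 [151.02911595 220.18793476]
 [186.66213426 219.64218939]
 [177.70555923 219.13019255]] [[238.35830443 246.9614844 ]
 [234.61267075 197.76287029]
 [242.35014659 298.05769194]
 [239.90026128 265.33917735]] [-0.76179405  0.42435592  0.30958807  1.84949734 -0.16329166  0.89220423
  0.1315377 ]
```

View pics/s1c.png

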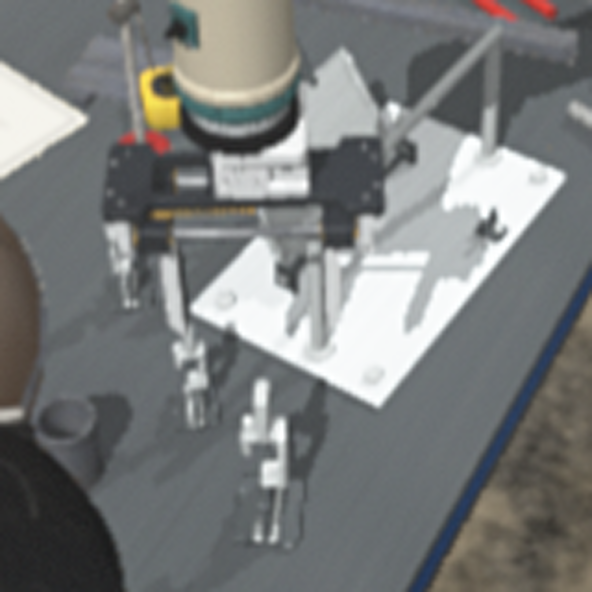

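```bash
python3 - <<'E'
from h import *
s=cv2.imread("pics/scene1.png")
L=[]
for yaw in(.42,.5,.58):
    bb=(465.5,233.2,yaw)
    L.append(overlay("scene",s,*bb,7,222,255,260,315))
cv2.imwrite("pics/ovA_4.png",np.hstack([L[0]]+[l[:,266:] for l in L[1:]])[:, :])
E
python3 -c "
import cv2;a=cv2.imread('pics/ovA_4.png');print(a.shape);cv2.imwrite('pics/ovA_4.png',cv2.resize(a,(800,int(a.shape[0]*800/a.shape[1]))))"
```

```text
(420, 1064, 3)
```

View pics/ovA_4.png

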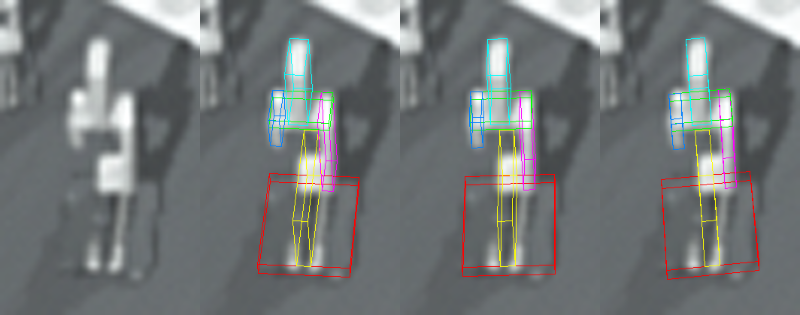

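>>> apply_moves --steps '[[[-0.0115,0.0005,0.02],0,0],[[-0.0115,0.0005,0.06],0,0],[[-0.0115,0.0005,0.1],0,0],[[-0.0115,0.0005,0.118],0,0],[[-0.0115,0.0005,0.118],0,0]]'

```text
clock: 3.7
tcp_pos: [462.6, 235.5, 111.9]
ee_rot: [-3.137, -0.001, 2.079]
ft_force: [-0.3, -0.0, 0.3]
grip_width: 0.996
```

```bash
python3 - <<'E'
from h import *
to(465.5,233.2,113,.5)
im=ctrl.capture("scene"); im=cv2.cvtColor(im,cv2.COLOR_RGB2BGR)
cv2.imwrite("pics/s2c.png",cv2.resize(im[200:320,180:300],None,fx=5,fy=5,interpolation=cv2.INTER_CUBIC))
E
```

```text
clock 3.7 tcp [462.6 235.5 111.9] jaw 0.508 R33 -1.0 F [-0.3 -0.   0.3] grip 0.996
 -> shift [-0.0035  0.0014 -0.0011] spin 0.08
```

View pics/s2c.png

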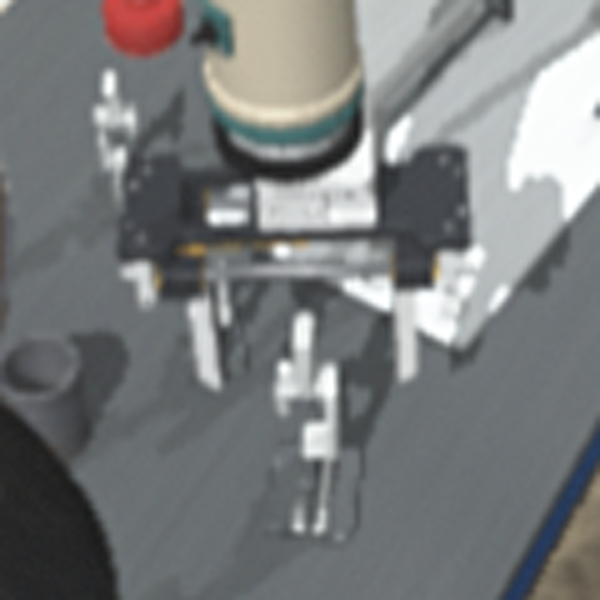

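>>> apply_moves --steps '[[[-0.0035,0.0,0],0,0.3],[[-0.0035,0.0,0],0,0.6],[[-0.0035,0.0,0],0,1],[[-0.0035,0.0,0],0,1],[[-0.0035,0.0,0],0,1]]' --force 30

```text
clock: 4.25
tcp_pos: [467.1, 231.4, 114.5]
ee_rot: [3.141, -0.0, 2.075]
ft_force: [-0.1, -0.4, 1.2]
grip_width: 0.614
```

>>> apply_moves --steps '[[[0,0,0],0,1],[[0,0,0],0,1],[[0,0,0],0,1]]'

```text
clock: 4.55
tcp_pos: [466.9, 231.2, 114.0]
ee_rot: [-3.141, -0.0, 2.075]
ft_force: [-0.0, -0.1, -0.1]
grip_width: 0.357
```

>>> apply_moves --steps '[[[0,0,0],0,1],[[0,0,0],0,1],[[0,0,0],0,1],[[0,0,0],0,1],[[0,0,0],0,1]]'

```text
clock: 5.05
tcp_pos: [467.0, 231.2, 114.0]
ee_rot: [3.142, 0.0, 2.075]
ft_force: [0.1, -0.9, -0.7]
grip_width: 0.102
```

>>> apply_moves --steps '[[[0,0,0],0,1],[[0,0,-0.01],0,1],[[0,0,-0.03],0,1],[[0,0,-0.06],0,1],[[0,0,-0.09],0,1]]'

```text
clock: 5.55
tcp_pos: [466.1, 230.7, 204.9]
ee_rot: [-3.14, 0.0, 2.075]
ft_force: [0.9, -0.4, -3.1]
grip_width: 0.103
```

```bash
python3 - <<'E'
from h import *
to(465.5,233.2,113,.5)
im=ctrl.capture("scene"); im=cv2.cvtColor(im,cv2.COLOR_RGB2BGR)
cv2.imwrite("pics/scene3.png",im)
cv2.imwrite("pics/s3c.png",cv2.resize(im[180:320,180:300],None,fx=4,fy=4,interpolation=cv2.INTER_CUBIC))
E
```

```text
clock 5.55 tcp [466.1 230.7 204.9] jaw 0.505 R33 -1.0 F [ 0.9 -0.4 -3.1] grip 0.103
 -> shift [0.0025 0.0008 0.0919] spin 0.04
```

View pics/s3c.png

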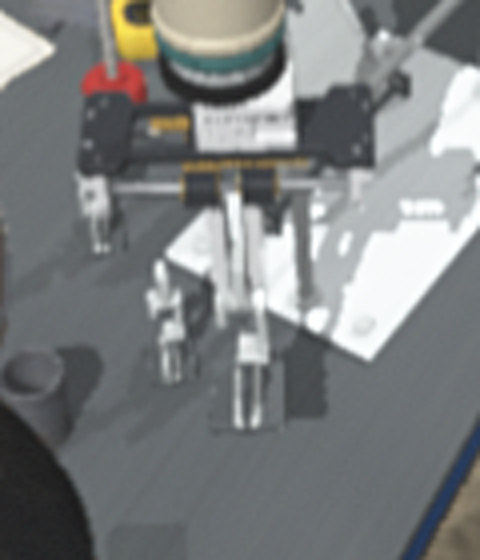

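```bash
python3 - <<'E'
from h import *
from scipy.optimize import least_squares
c4=lambda q,x0,y0:[x0+(q[0]+.5)/4-.5,y0+(q[1]+.5)/4-.5]
obs=[("top",c4((360,155),140,135),(125,165,8)),("top",c4((728,198),140,135),(125,-165,8)),("top",c4((334,380),140,135),(-75,165,8)),("top",c4((705,425),140,135),(-75,-165,8)),
("top",c4((345,290),140,135),(0,148,160)),("top",c4((733,335),140,135),(0,-148,160)),
("scene",c4((208,355),170,155),(125,165,8)),("scene",c4((412,458),170,155),(-75,165,8)),("scene",c4((605,205),170,155),(-75,-165,8)),
("scene",c4((335,258),170,155),(0,148,163)),("scene",c4((540,48),170,155),(0,-148,163))]
def res(p):
    o=[]
    for c,q,X in obs: o.append(proj(c,Rz(p[2])@np.array(X)+[p[0],p[1],0])[0]-q)
    return np.array(o)
r=least_squares(lambda p:res(p).ravel(),[491,-71,-.097],x_scale=[1,1,.01],loss="soft_l1")
print(r.x,res(r.x).round(1))
np.save("stand.npy",r.x)
p=r.x
S=lambda x,y,z:Rz(p[2])@np.array([x,y,z])+[p[0],p[1],0]
for d in(-70,-60,0):print(d,S(d,75,205))
for z in (44,36,40): print("ptr",Rz(p[2]).T@(onz("top",(287.7,229.1),z)-[p[0],p[1],0]),Rz(p[2]).T@(onz("scene",(305.5,213.7),z)-[p[0],p[1],0]))
to(*S(-70,75,205),p[2])
E
```

```text
[ 4.92006629e+02 -7.04919280e+01 -9.51689773e-02] [[ 0.3  0.6]
 [-0.1  0.4]
 [ 0.1 -0.1]
 [-0.2 -0.6]
 [ 1.1  0. ]
 [-2.1 -0.4]
 [-0.9 -0.9]
 [ 0.1 -0.8]
 [ 1.6  0.5]
 [ 0.8  0.5]
 [-1.2  0.6]]
-70 [429.45029341  10.82046252 205.        ]
-60 [439.40504191   9.87020869 205.        ]
0 [499.1335329    4.16868574 205.        ]
ptr [-46.91236005 -58.9599163   44.        ] [-59.5165875  -66.37983514  44.        ]
ptr [-46.95399901 -59.65630981  36.        ] [-55.77308546 -73.91385905  36.        ]
ptr [-46.93317953 -59.30811306  40.        ] [-57.64483648 -70.14684709  40.        ]
clock 5.6 tcp [469.1 231.9 209.7] jaw 0.504 R33 -1.0 F [0.6 0.5 0.4] grip 0.102
 -> shift [-0.1745 -0.1416  0.0037] spin 5.72
```

>>> apply_moves --steps '[[[-0.035,-0.028,0.004],1.3,1],[[-0.07,-0.057,0.004],2.6,1],[[-0.105,-0.085,0.004],3.9,1],[[-0.14,-0.113,0.004],5.2,1],[[-0.1745,-0.1416,0.004],5.72,1]]'

```text
clock: 6.1
tcp_pos: [426.5, 8.5, 200.2]
ee_rot: [3.142, -0.0, 1.473]
ft_force: [0.6, 0.1, -3.7]
grip_width: 0.105
```

>>> apply_moves --steps '[[[0,0,0],0,1],[[0,0,0],0,1],[[0,0,0],0,1]]'

```text
clock: 6.4
tcp_pos: [427.5, 11.1, 200.0]
ee_rot: [-3.141, -0.001, 1.478]
ft_force: [0.2, 0.2, -3.8]
grip_width: 0.106
```

```bash
python3 - <<'E'
from h import *
p=np.load("stand.npy");S=lambda x,y,z:Rz(p[2])@np.array([x,y,z])+[p[0],p[1],0]
to(*S(0,75,205),p[2])
for n in("scene","top"):
    im=ctrl.capture(n); cv2.imwrite(f"pics/{n}4.png",cv2.cvtColor(im,cv2.COLOR_RGB2BGR))
s=cv2.imread("pics/scene4.png");t=cv2.imread("pics/top4.png")
o=ctrl.observe()["tcp_pos"]
a=overlay("scene",s,o[0],o[1],p[2],5,225,150,305,260,z=o[2]-114)
cv2.imwrite("pics/s4c.png",a)
b=cv2.resize(t[150:250,200:330],None,fx=5,fy=5,interpolation=cv2.INTER_CUBIC)
cv2.imwrite("pics/t4c.png",b)
E
```

```text
clock 6.4 tcp [427.5  11.1 200. ] jaw -0.093 R33 -1.0 F [ 0.2  0.2 -3.8] grip 0.106
 -> shift [-0.0002  0.072  -0.005 ] spin 0.02
```

View pics/s4c.png

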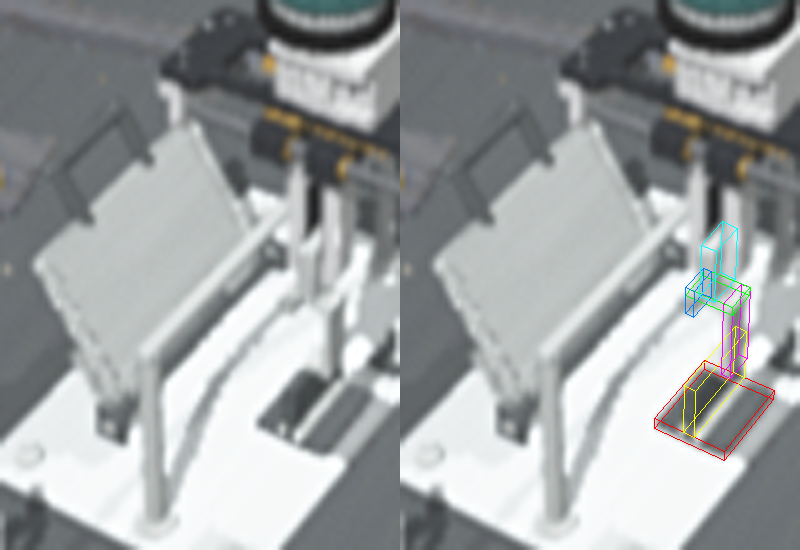

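View pics/t4c.png

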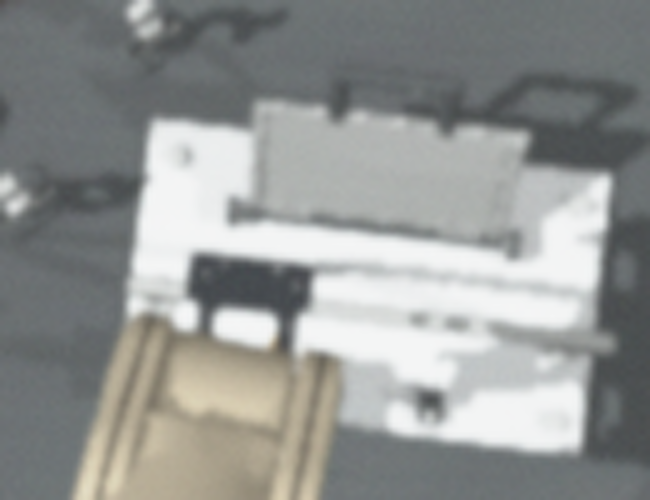

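>>> apply_moves --steps '[[[0,0.0,-0.006],0,1],[[0,0.015,-0.006],0,1],[[0,0.03,-0.006],0,1],[[0,0.04,-0.006],0,1],[[0,0.04,-0.006],0,1]]'

```text
clock: 7.0
tcp_pos: [468.6, 6.5, 206.2]
ee_rot: [3.14, 0.0, 1.477]
ft_force: [-0.5, -0.2, -3.2]
grip_width: 0.104
```

```bash
python3 - <<'E'
from h import *
p=np.load("stand.npy");S=lambda x,y,z:Rz(p[2])@np.array([x,y,z])+[p[0],p[1],0]
to(*S(0,75,206),p[2])
s=cv2.cvtColor(ctrl.capture("scene"),cv2.COLOR_RGB2BGR)
o=ctrl.observe()["tcp_pos"]
cv2.imwrite("pics/s5c.png",overlay("scene",s,o[0],o[1],p[2],6,235,170,300,260,z=o[2]-114))
E
```

```text
clock 7.0 tcp [468.6   6.5 206.2] jaw -0.094 R33 -1.0 F [-0.5 -0.2 -3.2] grip 0.104
 -> shift [0.0006 0.0306 0.0002] spin 0.02
```

View pics/s5c.png

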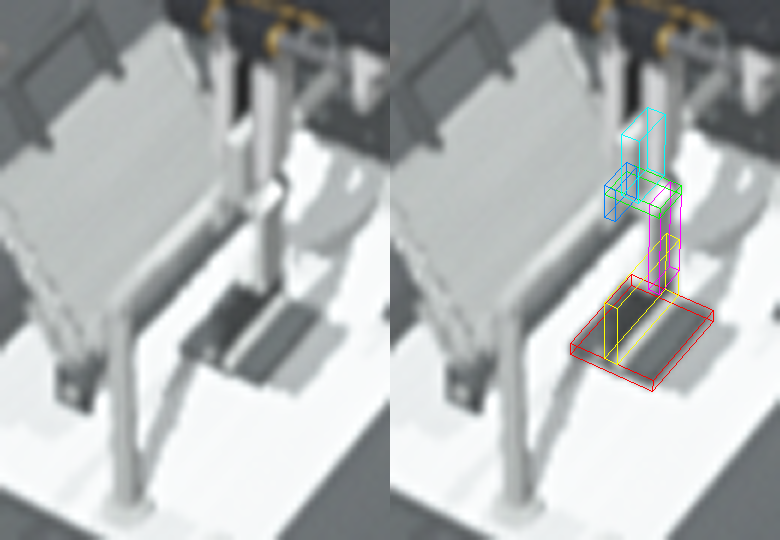

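>>> apply_moves --steps '[[[0,0.008,0],0,1],[[0,0.016,0],0,1],[[0,0.024,0],0,1],[[0,0.0305,0],0,1],[[0,0.0305,0],0,1]]'

```text
clock: 7.55
tcp_pos: [498.8, 3.1, 206.0]
ee_rot: [3.141, 0.0, 1.476]
ft_force: [0.7, -0.3, -3.3]
grip_width: 0.107
```

```bash
python3 - <<'E'
from h import *
p=np.load("stand.npy");S=lambda x,y,z:Rz(p[2])@np.array([x,y,z])+[p[0],p[1],0]
to(*S(0,75,181),p[2])
s=cv2.cvtColor(ctrl.capture("scene"),cv2.COLOR_RGB2BGR)
o=ctrl.observe()["tcp_pos"]
cv2.imwrite("pics/s6c.png",overlay("scene",s,o[0],o[1],p[2],6,235,170,300,260,z=o[2]-114))
E
```

```text
clock 7.55 tcp [498.8   3.1 206. ] jaw -0.094 R33 -1.0 F [ 0.7 -0.3 -3.3] grip 0.107
 -> shift [0.0011 0.0002 0.025 ] spin 0.01
```

View pics/s6c.png

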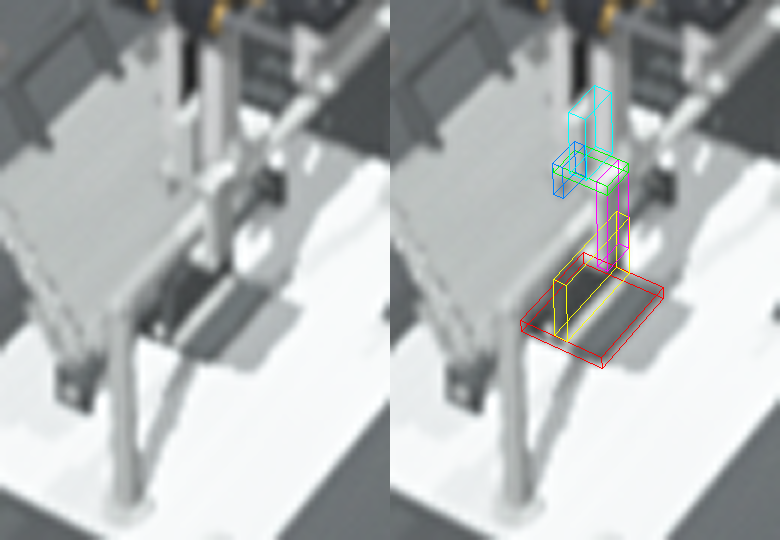

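>>> apply_moves --steps '[[[0.001,0,0.005],0,1],[[0.001,0,0.01],0,1],[[0.001,0,0.015],0,1],[[0.001,0,0.015],0,1]]'

```text
clock: 8.0
tcp_pos: [496.8, 4.4, 190.1]
ee_rot: [-3.14, 0.0, 1.476]
ft_force: [0.1, -0.0, -2.8]
grip_width: 0.103
```

```bash
python3 - <<'E'
from h import *
p=np.load("stand.npy");S=lambda x,y,z:Rz(p[2])@np.array([x,y,z])+[p[0],p[1],0]
to(*S(0,75,181),p[2])
s=cv2.cvtColor(ctrl.capture("scene"),cv2.COLOR_RGB2BGR)
o=ctrl.observe();print(o["torque"]);o=o["tcp_pos"]
cv2.imwrite("pics/s7c.png",overlay("scene",s,o[0],o[1],p[2],6,235,170,300,260,z=o[2]-114))
E
```

```text
clock 8.0 tcp [496.8   4.4 190.1] jaw -0.094 R33 -1.0 F [ 0.1 -0.  -2.8] grip 0.103
 -> shift [-0.      0.0024  0.0091] spin 0.01
[-0.09165732  0.07446085 -0.02853632]
```

View pics/s7c.png

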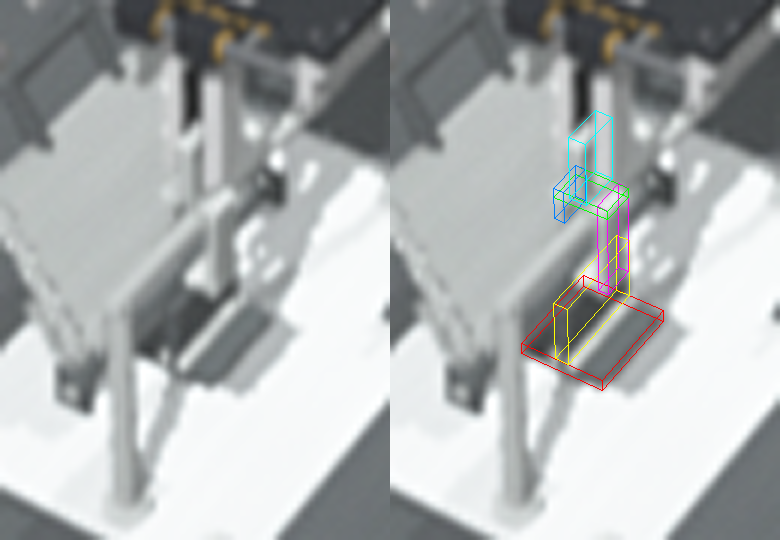

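>>> apply_moves --steps '[[[0,0.0015,0.004],0,1],[[0,0.0015,0.007],0,1],[[0,0.0015,0.01],0,1],[[0,0.0015,0.01],0,1]]'

```text
clock: 8.45
tcp_pos: [498.8, 4.2, 180.5]
ee_rot: [-3.141, 0.0, 1.476]
ft_force: [-0.4, -0.1, -2.8]
grip_width: 0.103
```

>>> apply_moves --steps '[[[0,0,0.001],0,1],[[0,0,0.002],0,1],[[0,0,0.002],0,1]]'

```text
clock: 8.75
tcp_pos: [499.1, 4.1, 180.0]
ee_rot: [3.141, -0.001, 1.476]
ft_force: [-2.0, -0.1, 5.8]
grip_width: 0.103
```

```bash
python3 - <<'E'
from h import *
p=np.load("stand.npy");S=lambda x,y,z:Rz(p[2])@np.array([x,y,z])+[p[0],p[1],0]
L=[]
for c,f,(x0,y0,x1,y1) in(("top","pics/top0.png",(270,215,310,245)),("scene","pics/scene0.png",(285,200,325,230))):
    im=cv2.imread(f)[y0:y1,x0:x1]; raw=cv2.resize(im,None,fx=10,fy=10,interpolation=cv2.INTER_CUBIC)
    o=raw.copy()
    for y,col in((-60,(0,0,255)),(-65,(0,200,0)),(-70,(255,0,0))):
        q=(proj(c,[S(-55,y,8),S(-55,y,44),S(-55,y-9,8),S(-55,y+9,8)])-[x0,y0]+.5)*10
        q=[tuple(int(v) for v in a) for a in q]
        cv2.line(o,q[0],q[1],col,1);cv2.line(o,q[2],q[3],col,1);cv2.circle(o,q[1],3,col,-1)
    L.append(np.hstack([raw,o]))
cv2.imwrite("pics/ptr.png",np.vstack(L))
E
```

```text
(no output)
```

View pics/ptr.png

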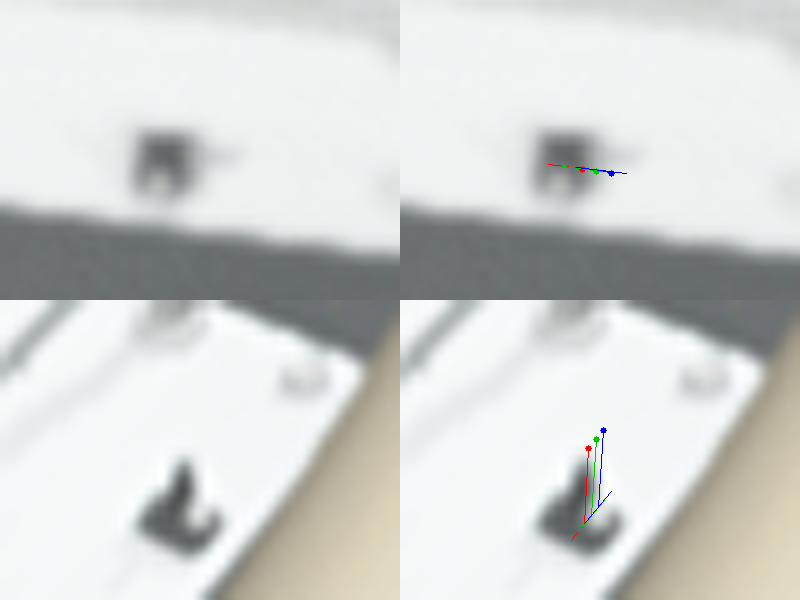

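```bash
python3 - <<'E'
from h import *
p=np.load("stand.npy");S=lambda x,y,z:Rz(p[2])@np.array([x,y,z])+[p[0],p[1],0]
o=ctrl.observe()["tcp_pos"]; print(Rz(p[2]).T@(o-[p[0],p[1],0]))
to(*S(0,-58,180),p[2])
E
```

```text
[-1.34893444e-02  7.49530288e+01  1.80012549e+02]
clock 8.75 tcp [499.1   4.1 180. ] jaw -0.095 R33 -1.0 F [-2.  -0.1  5.8] grip 0.103
 -> shift [-1.33e-01 -1.00e-04 -1.00e-04] spin 0.01
```

>>> apply_moves --steps '[[[0,0,-0.001],0,1],[[-0.012,0,-0.001],0,1],[[-0.024,0,-0.001],0,1],[[-0.036,0,-0.001],0,1],[[-0.048,0,-0.001],0,1]]'

```text
clock: 9.25
tcp_pos: [494.6, -44.9, 180.1]
ee_rot: [3.141, -0.0, 1.475]
ft_force: [-0.1, 2.5, 0.2]
grip_width: 0.104
```

```bash
python3 - <<'E'
from h import *
p=np.load("stand.npy");S=lambda x,y,z:Rz(p[2])@np.array([x,y,z])+[p[0],p[1],0]
o=ctrl.observe()["tcp_pos"]; print(Rz(p[2]).T@(o-[p[0],p[1],0]))
to(*S(0,-58,180),p[2])
E
```

```text
[1.75289773e-01 2.56952266e+01 1.80115534e+02]
clock 9.25 tcp [494.6 -44.9 180.1] jaw -0.095 R33 -1.0 F [-0.1  2.5  0.2] grip 0.104
 -> shift [-0.0837 -0.0002  0.0001] spin -0.0
```

>>> apply_moves --steps '[[[-0.015,0,0],0,1],[[-0.03,0,0],0,1],[[-0.045,0,0],0,1],[[-0.06,0,0],0,1],[[-0.07,0,0],0,1]]'

```text
clock: 9.75
tcp_pos: [487.6, -115.3, 180.1]
ee_rot: [3.142, 0.0, 1.474]
ft_force: [0.7, 2.9, 1.3]
grip_width: 0.103
```

>>> apply_moves --steps '[[[-0.008,0,0],0,1],[[-0.014,0,0],0,1],[[-0.014,0,0],0,1]]'

```text
clock: 10.05
tcp_pos: [486.5, -128.6, 180.1]
ee_rot: [3.141, 0.001, 1.476]
ft_force: [-0.0, -1.2, 0.5]
grip_width: 0.103
```

```bash
python3 - <<'E'
from h import *
p=np.load("stand.npy");S=lambda x,y,z:Rz(p[2])@np.array([x,y,z])+[p[0],p[1],0]
o=ctrl.observe()["tcp_pos"]; print(Rz(p[2]).T@(o-[p[0],p[1],0]))
to(*S(0,-58,180),p[2])
s=cv2.cvtColor(ctrl.capture("scene"),cv2.COLOR_RGB2BGR);t=cv2.cvtColor(ctrl.capture("top"),cv2.COLOR_RGB2BGR)
cv2.imwrite("pics/scene8.png",s);cv2.imwrite("pics/top8.png",t)
o=ctrl.observe()["tcp_pos"]
cv2.imwrite("pics/s8c.png",overlay("scene",s,o[0],o[1],p[2],6,255,150,320,240,z=o[2]-114))
E
```

```text
[ 7.86856362e-02 -5.84035875e+01  1.80099086e+02]
clock 10.05 tcp [ 486.5 -128.6  180.1] jaw -0.095 R33 -1.0 F [-0.  -1.2  0.5] grip 0.103
 -> shift [ 0.0004 -0.0001  0.0001] spin -0.0
```

View pics/s8c.png

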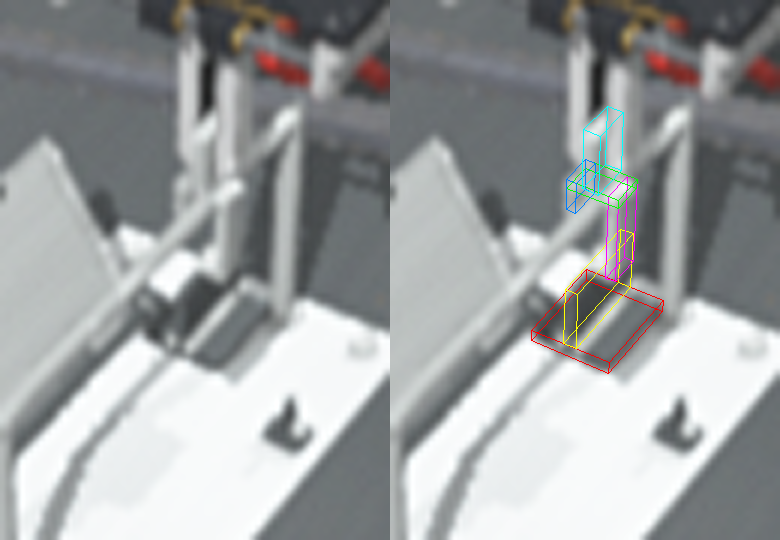

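View pics/top8.png

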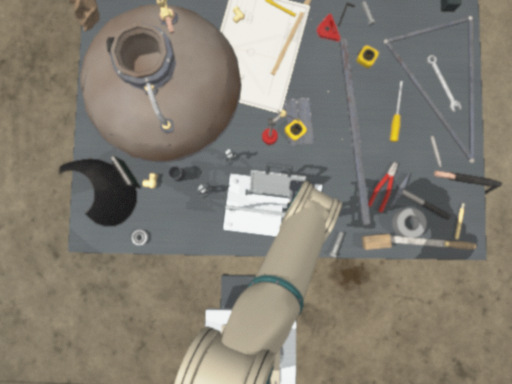

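```bash
python3 - <<'E'
from h import *
p=np.load("stand.npy");inv=lambda X:Rz(p[2]).T@(X-[p[0],p[1],0])
for c in("scene","top"):
  for d in ctrl.spot_point(c,"pointer_tip"):
    for z in(36,44): print(c,round(d["conf"],2),d["centre"],inv(onz(c,d["centre"],z)).round(1))
  for d in ctrl.silhouettes(c,"pointer"):
    print(c,"sil",round(d["conf"],2),d["rect"])
for z in(30,36,40,44): print(z,inv(onz("scene",(303.2,216.5),z)).round(1))
for z in(8,20): print(z,inv(onz("top",(286.0,230.8),z)).round(1))
E
```

```text
scene 0.55 [302.8, 214.9] [-50.9 -64.   36. ]
scene 0.55 [302.8, 214.9] [-54.7 -56.5  44. ]
scene sil 0.66 [279.7, 192.1, 51.0, 57.2]
30 [-53.  -63.5  30. ]
36 [-55.8 -57.9  36. ]
40 [-57.7 -54.2  40. ]
44 [-59.6 -50.5  44. ]
8 [-53.8 -56.8   8. ]
20 [-53.6 -55.8  20. ]
```

>>> apply_moves --steps '[[[0,0,0],0,0.8],[[0,0,0],0,0.7],[[0,0,0],0,0.6],[[0,0,0],0,0.6],[[0,0,0],0,0.6]]'

```text
clock: 10.85
tcp_pos: [486.7, -127.0, 179.9]
ee_rot: [-3.141, -0.0, 1.477]
ft_force: [0.3, 0.4, -0.6]
grip_width: 0.397
```

```bash
python3 - <<'E'
from h import *
p=np.load("stand.npy");inv=lambda X:Rz(p[2]).T@(X-[p[0],p[1],0])
o=ctrl.observe();print(inv(o["tcp_pos"]),o["grip_width"],o["ft_force"])
s=cv2.cvtColor(ctrl.capture("scene"),cv2.COLOR_RGB2BGR)
q=Rz(p[2])@np.array([0,-58,0])+[p[0],p[1],0]
cv2.imwrite("pics/s9c.png",overlay("scene",s,q[0],q[1],p[2],6,255,150,320,240,z=66))
E
```

```text
[ 9.87057261e-02 -5.67417024e+01  1.79934304e+02] 0.3974411939491104 [ 0.27767105  0.36145891 -0.61672775]
```

View pics/s9c.png

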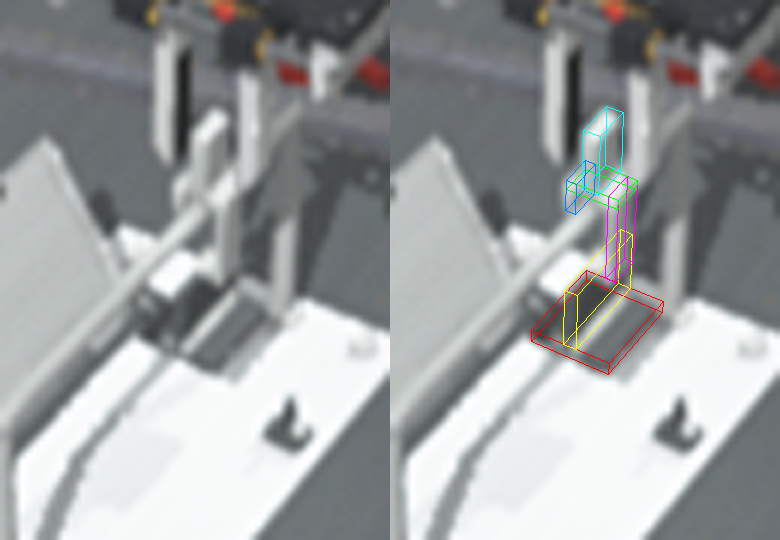

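```bash
python3 - <<'E'
from h import *
p=np.load("stand.npy");inv=lambda X:Rz(p[2]).T@(X-[p[0],p[1],0])
S=lambda x,y,z:Rz(p[2])@np.array([x,y,z])+[p[0],p[1],0]
print(inv(onz("top",(278.7,167.3),158.4)),inv(onz("scene",(243.7,172.7),158.4)))
q=[S(148.6,y,158.4) for y in(-36,0,36)]
print(proj("top",q),proj("scene",q))
s=cv2.imread("pics/scene0.png");t=cv2.imread("pics/top0.png");L=[]
for c,im,(x0,y0,x1,y1) in(("top",t,(250,155,310,205)),("scene",s,(215,160,275,210))):
    o=cv2.resize(im[y0:y1,x0:x1],None,fx=6.5,fy=6.5,interpolation=cv2.INTER_CUBIC)
    r=o.copy()
    n=np.array([np.sin(.55),0,np.cos(.55)]);h=np.array([65,0,22])
    for a in(h+160*n+[0,-36,0],h+160*n+[0,36,0]),(h+122*n+[0,-90,0],h+122*n+[0,90,0]),(h+[0,-90,0],h+[0,90,0]):
        q=(proj(c,[S(*a[0]),S(*a[1])])-[x0,y0]+.5)*6.5
        cv2.line(r,tuple(int(v) for v in q[0]),tuple(int(v) for v in q[1]),(0,0,255),1)
    L.append(np.hstack([o,r]))
cv2.imwrite("pics/flap.png",np.vstack(L)[:600])
to(*S(0,-58,290),p[2])
E
```

```text
[144.2976123    0.60233275 158.4       ] [156.65836708 -22.47858355 158.4       ]
[[290.32968867 167.28653698]
 [279.03902926 165.98492588]
 [267.75016072 164.68515109]] [[247.99026078 171.35648289]
 [241.80030332 177.1121073 ]
 [235.4168958  183.04618883]]
clock 10.9 tcp [ 486.7 -127.1  180. ] jaw -0.094 R33 -1.0 F [ 0.6  0.1 -0.1] grip 0.399
 -> shift [-1.2e-03 -1.0e-04 -1.1e-01] spin 0.01
```

View pics/flap.png

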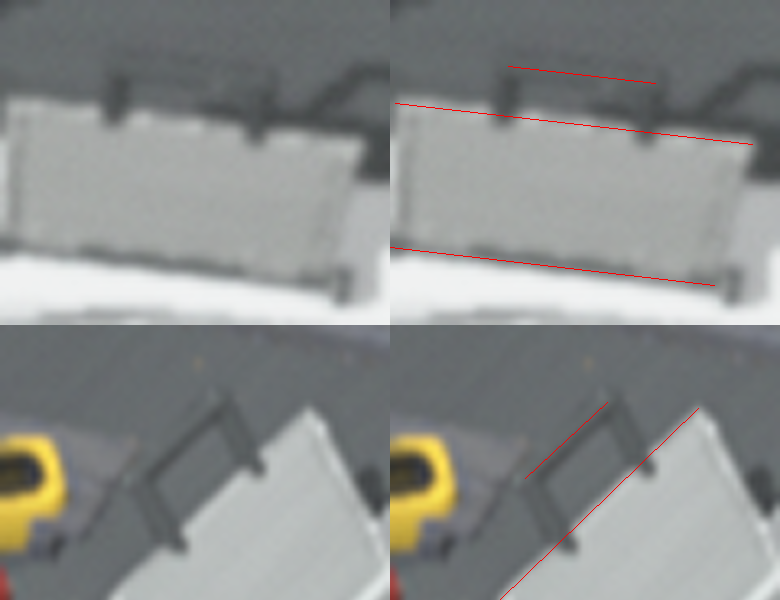

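```bash
python3 - <<'E'
from h import *
p=np.load("stand.npy");inv=lambda X:Rz(p[2]).T@(X-[p[0],p[1],0])
for n,q in(("red",(270,137)),("yellow",(295,130)),("rodtip",(283,113))): print(n,inv(onz("top",q,20)))
print("red scene",inv(onz("scene",(208,204),10)))
b=inv(onz("scene",(208,204),10)); 
for z in(100,150,200): print(z,proj("scene",[Rz(p[2])@np.array([b[0],b[1],z])+[p[0],p[1],0]]))
E
```

```text
red [272.15696251  37.67358116  20.        ]
yellow [307.90764608 -48.52736839  20.        ]
rodtip [364.82779475   1.04100659  20.        ]
red scene [274.69500701  42.34494131  10.        ]
100 [[205.47986984 184.67350942]]
150 [[203.98858109 173.27989323]]
200 [[202.42581981 161.37399542]]
```

>>> apply_moves --steps '[[[0,0,-0.02],0,0.6],[[0,0,-0.05],0,0.6],[[0,0,-0.085],0,0],[[0,0,-0.11],0,0],[[0,0,-0.11],0,0]]'

```text
clock: 11.4
tcp_pos: [488.7, -128.1, 293.2]
ee_rot: [3.135, 0.0, 1.476]
ft_force: [0.9, -0.0, 0.7]
grip_width: 0.617
```

```bash
python3 - <<'E'
from h import *
p=np.load("stand.npy");inv=lambda X:Rz(p[2]).T@(X-[p[0],p[1],0])
S=lambda x,y,z:Rz(p[2])@np.array([x,y,z])+[p[0],p[1],0]
to(*S(147,-1,240),p[2])
s=cv2.cvtColor(ctrl.capture("scene"),cv2.COLOR_RGB2BGR)
q=S(0,-58,0)
cv2.imwrite("pics/s10c.png",overlay("scene",s,q[0],q[1],p[2],6,255,150,320,240,z=66))
E
```

```text
clock 11.4 tcp [ 488.7 -128.1  293.2] jaw -0.094 R33 -1.0 F [ 0.9 -0.   0.7] grip 0.617
 -> shift [0.0565 0.1445 0.0541] spin 0.01
```

View pics/s10c.png

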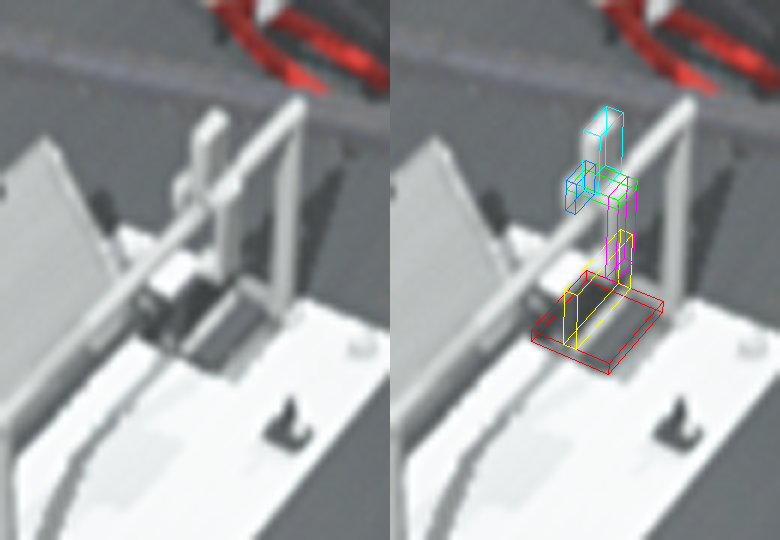

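```bash
python3 - <<'E'
from h import *
p=np.load("stand.npy");inv=lambda X:Rz(p[2]).T@(X-[p[0],p[1],0])
X,e=tri((203,147),(283,113));print(inv(X),e)
s=cv2.cvtColor(ctrl.capture("scene"),cv2.COLOR_RGB2BGR);t=cv2.cvtColor(ctrl.capture("top"),cv2.COLOR_RGB2BGR)
cv2.imwrite("pics/pole.png",np.hstack([cv2.resize(s[130:230,180:260],None,fx=5,fy=5,interpolation=cv2.INTER_CUBIC),cv2.resize(t[95:195,250:330],None,fx=5,fy=5,interpolation=cv2.INTER_CUBIC)]))
E
```

```text
[296.94316696   8.45380805 229.16178267] 2.053575659854155
```

View pics/pole.png

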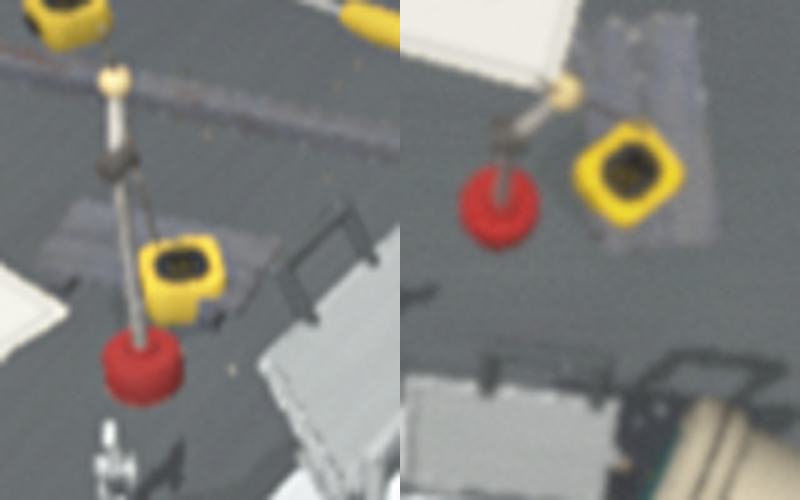

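>>> apply_moves --steps '[[[0.01,0.03,0.0],0,0],[[0.025,0.065,0.0],0,0],[[0.037,0.1,0.0],0,0],[[0.052,0.135,0.02],0,0],[[0.052,0.1445,0.05],0,0]]'

```text
clock: 12.05
tcp_pos: [639.4, -85.9, 238.0]
ee_rot: [3.139, -0.002, 1.481]
ft_force: [-0.1, -0.4, -0.1]
grip_width: 0.997
```

>>> apply_moves --steps '[[[0,0,0.0],0,0],[[0,0,0],0,0],[[0,0,0],0,0]]'

```text
clock: 12.35
tcp_pos: [635.0, -90.1, 241.1]
ee_rot: [3.141, 0.0, 1.475]
ft_force: [-0.8, -0.8, 0.5]
grip_width: 0.997
```

```bash
python3 - <<'E'
from h import *
p=np.load("stand.npy")
S=lambda x,y,z:Rz(p[2])@np.array([x,y,z])+[p[0],p[1],0]
to(*S(147,-5,141),p[2])
s=cv2.cvtColor(ctrl.capture("scene"),cv2.COLOR_RGB2BGR);t=cv2.cvtColor(ctrl.capture("top"),cv2.COLOR_RGB2BGR)
cv2.imwrite("pics/p11.png",np.hstack([cv2.resize(s[130:250,190:300],None,fx=4,fy=4,interpolation=cv2.INTER_CUBIC),cv2.resize(t[125:245,240:330],None,fx=4,fy=4,interpolation=cv2.INTER_CUBIC)]))
E
```

```text
clock 12.35 tcp [635.  -90.1 241.1] jaw -0.096 R33 -1.0 F [-0.8 -0.8  0.5] grip 0.997
 -> shift [0.0009 0.0028 0.1001] spin -0.01
```

View pics/p11.png

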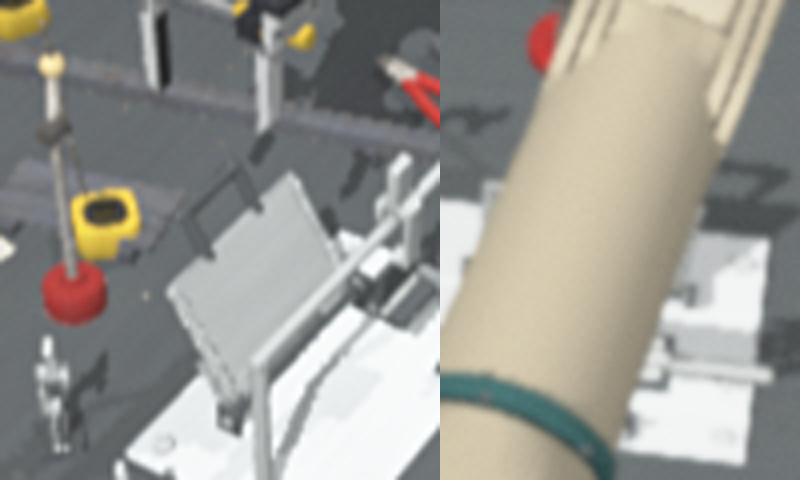

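>>> apply_moves --steps '[[[0.001,0.001,0.03],0,0],[[0.001,0.001,0.06],0,0],[[0.001,0.001,0.075],0,0],[[0.001,0.001,0.08],0,0],[[0.001,0.001,0.08],0,0]]'

```text
clock: 12.95
tcp_pos: [636.5, -88.4, 160.6]
ee_rot: [3.141, -0.0, 1.476]
ft_force: [-0.6, -0.5, -0.7]
grip_width: 0.997
```

```bash
python3 - <<'E'
from h import *
p=np.load("stand.npy")
S=lambda x,y,z:Rz(p[2])@np.array([x,y,z])+[p[0],p[1],0]
to(*S(147,-5,141),p[2])
s=cv2.cvtColor(ctrl.capture("scene"),cv2.COLOR_RGB2BGR)
cv2.imwrite("pics/p12.png",cv2.resize(s[140:230,210:290],None,fx=6,fy=6,interpolation=cv2.INTER_CUBIC))
print(proj("scene",[ctrl.observe()["tcp_pos"]]))
E
```

```text
clock 12.95 tcp [636.5 -88.4 160.6] jaw -0.095 R33 -1.0 F [-0.6 -0.5 -0.7] grip 0.997
 -> shift [-0.0009  0.0014  0.0196] spin 0.0
[[243.08488619 176.01611324]]
```

View pics/p12.png

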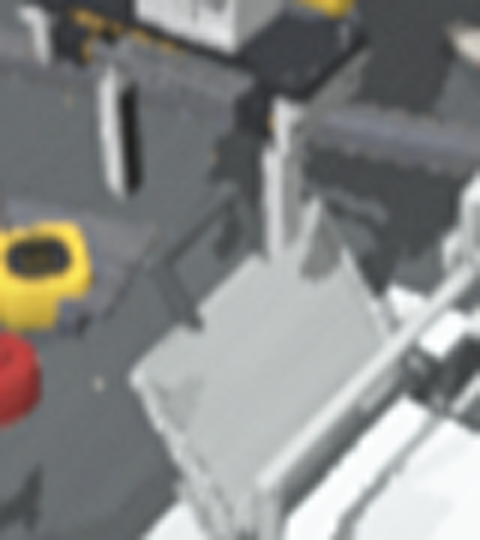

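>>> apply_moves --steps '[[[0,0,0.008],0,0],[[0,0,0.018],0,0],[[0,0,0.018],0,0.5],[[0,0,0.018],0,1],[[0,0,0.018],0,1]]' --force 20

```text
clock: 13.5
tcp_pos: [636.7, -88.3, 142.1]
ee_rot: [3.141, 0.0, 1.476]
ft_force: [1.4, 0.3, -0.3]
grip_width: 0.78
```

>>> apply_moves --steps '[[[0,0,0],0,1],[[0,0,0],0,1],[[0,0,0],0,1],[[0,0,0],0,1],[[0,0,0],0,1]]'

```text
clock: 14.0
tcp_pos: [636.6, -88.2, 142.0]
ee_rot: [3.142, -0.0, 1.476]
ft_force: [0.2, 0.7, -0.8]
grip_width: 0.353
```

>>> apply_moves --steps '[[[0,0,0],0,1],[[0,0,0],0,1],[[0,0,0],0,1],[[0,0,0],0,1],[[0,0,0],0,1]]'

```text
clock: 14.5
tcp_pos: [637.4, -88.3, 142.4]
ee_rot: [3.14, 0.0, 1.476]
ft_force: [2.0, -0.7, 1.5]
grip_width: 0.118
```

```bash
python3 - <<'E'
from h import *
p=np.load("stand.npy")
S=lambda x,y,z:Rz(p[2])@np.array([x,y,z])+[p[0],p[1],0]
o=ctrl.observe();print(Rz(p[2]).T@(o["tcp_pos"]-[p[0],p[1],0]),o["ft_force"],o["grip_width"])
s=cv2.cvtColor(ctrl.capture("scene"),cv2.COLOR_RGB2BGR)
cv2.imwrite("pics/p13.png",cv2.resize(s[140:230,210:310],None,fx=6,fy=6,interpolation=cv2.INTER_CUBIC))
E
```

```text
[146.40958601  -3.93587814 142.41051768] [ 2.03642999 -0.72621279  1.52620636] 0.11823743734388877
```

View pics/p13.png

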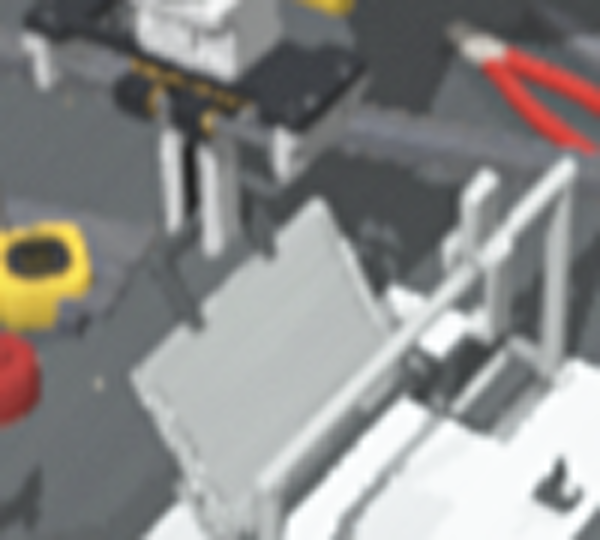

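>>> apply_moves --steps '[[[0,-0.007,-0.004],0,1],[[0,-0.014,-0.0077],0,1],[[0,-0.0213,-0.011],0,1],[[0,-0.0288,-0.0139],0,1],[[0,-0.0363,-0.0165],0,1]]'

```text
clock: 15.05
tcp_pos: [599.7, -84.3, 159.1]
ee_rot: [3.141, -0.001, 1.477]
ft_force: [2.2, 0.6, 3.9]
grip_width: 0.119
```

```bash
python3 - <<'E'
from h import *
p=np.load("stand.npy")
o=ctrl.observe();print(Rz(p[2]).T@(o["tcp_pos"]-[p[0],p[1],0]),o["ft_force"],o["grip_width"])
s=cv2.cvtColor(ctrl.capture("scene"),cv2.COLOR_RGB2BGR)
cv2.imwrite("pics/p14.png",cv2.resize(s[140:230,210:310],None,fx=6,fy=6,interpolation=cv2.INTER_CUBIC))
E
```

```text
[108.53454584  -3.55116918 159.06610445] [2.24258956 0.57616446 3.85580209] 0.1190014366070612
```

View pics/p14.png

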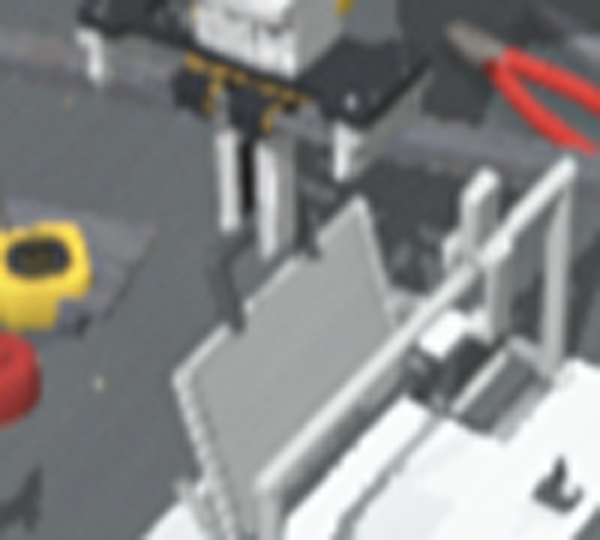

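>>> apply_moves --steps '[[[0,-0.0077,-0.0021],0,1],[[0,-0.0155,-0.0039],0,1],[[0,-0.0234,-0.0053],0,1],[[0,-0.0313,-0.0063],0,1],[[0,-0.038,-0.0068],0,1]]'

```text
clock: 15.6
tcp_pos: [561.3, -80.5, 165.1]
ee_rot: [-3.14, -0.001, 1.477]
ft_force: [1.4, 3.4, 1.8]
grip_width: 0.121
```

>>> apply_moves --steps '[[[0,-0.004,-0.0002],0,1],[[0,-0.0075,-0.0003],0,1],[[0,-0.0075,-0.0003],0,1],[[0,-0.0075,-0.0003],0,1]]'

```text
clock: 16.0
tcp_pos: [554.9, -79.9, 165.3]
ee_rot: [-3.141, -0.001, 1.477]
ft_force: [1.3, 3.5, 1.4]
grip_width: 0.118
```

```bash
python3 - <<'E'
from h import *
p=np.load("stand.npy");S=lambda x,y,z:Rz(p[2])@np.array([x,y,z])+[p[0],p[1],0]
o=ctrl.observe();print(Rz(p[2]).T@(o["tcp_pos"]-[p[0],p[1],0]),o["ft_force"],o["grip_width"],o["clock"])
s=cv2.cvtColor(ctrl.capture("scene"),cv2.COLOR_RGB2BGR)
f=7;x0,y0=220,140
r=cv2.resize(s[140:225,220:315],None,fx=f,fy=f,interpolation=cv2.INTER_CUBIC);o2=r.copy()
for th,col in((.09,(255,0,0)),(0,(0,0,255)),(-.09,(0,200,0))):
    n=np.array([np.sin(th),0,np.cos(th)]);h=np.array([65,0,22])
    P=[h+122*n+[0,-90,0],h+122*n+[0,90,0],h+[0,90,0]]
    q=(proj("scene",[S(*a) for a in P])-[x0,y0]+.5)*f
    cv2.polylines(o2,[q.astype(np.int32)],False,col,1)
cv2.imwrite("pics/p15.png",o2); 
q=S(0,-58,0)
cv2.imwrite("pics/p15b.png",overlay("scene",s,q[0],q[1],p[2],6,255,150,320,240,z=66))
E
```

```text
[ 63.46685791  -3.4029276  165.3440477 ] [1.25088798 3.50080223 1.37476372] 0.11830106515893228 16.0
```

View pics/p15.png

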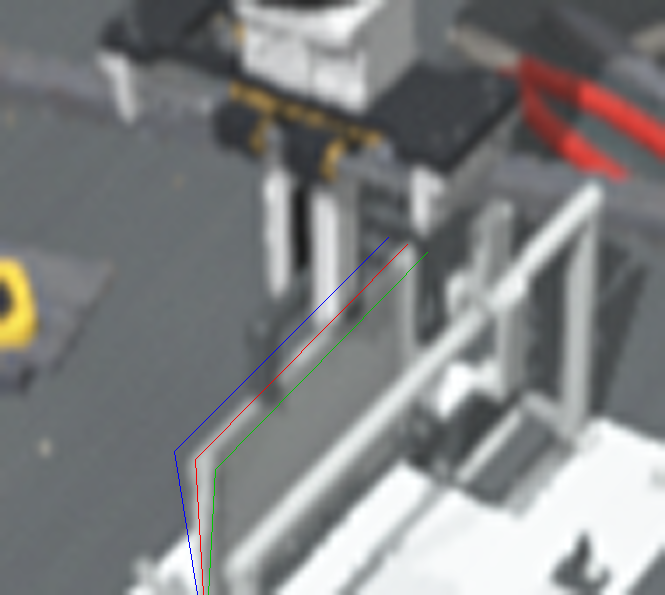

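View pics/p15b.png

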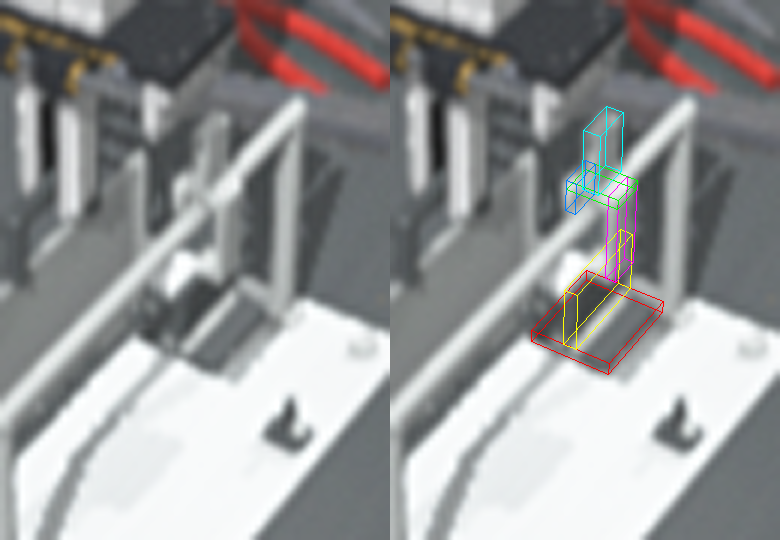

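>>> apply_moves --steps '[[[0,0,0],0,1],[[0,0,0],0,1],[[0,0,0],0,1],[[0,0,0],0,1]]'

```text
clock: 16.45
tcp_pos: [555.0, -80.0, 165.3]
ee_rot: [-3.141, -0.001, 1.477]
ft_force: [1.1, 4.9, -0.3]
grip_width: 0.117
```

```bash
python3 - <<'E'
from h import *
p=np.load("stand.npy")
o=ctrl.observe();print(Rz(p[2]).T@(o["tcp_pos"]-[p[0],p[1],0]),o["ft_force"],o["grip_width"],abs(o["joint_vel"]).max())
ctrl.sign_off()
E
```

```text
[ 63.64092845  -3.4385493  165.33277337] [ 1.11317647  4.89099732 -0.25471781] 0.11729559171761121 0.0010105842261969207
the job is handed in; nothing more can be done
```

The job is done and handed in at about 16.5 s of the 54 s allowed; sign-off gives no verdict, so what follows is from my own checks. I hooked the full-size test piece (the one at pixel (186,219) in the top picture) onto the rail at about y = +75 mm. I slid it in contact to about y = -58 mm, let go, then swung the flap upright by its handle and kept hold of it.

**Last checks:**
- **Test piece:** in the last picture it hangs where I let it go. The hook is at about y = -58 mm, against about -57 mm for the pointer.
- **Flap:** the handle bar is at x = 63.6 mm with the hinge at 65 mm, a lean of about -0.01 rad. The flap matches the upright overlay, and the arm is still.
- **Grip:** it is set to 20 N. The opening reads about 11 mm on the 12 mm bar.
- **Loose parts:** I touched none of them, but I did not measure them again at the end.

**Disagreements:**
- **Pointer position:** in the first picture, the network's pointer tip in the scene view came out at -66 to -74 mm, against -59 mm in the top view. A second, clearer scene picture gave -57 to -64 mm. I trusted my own pixel reading, which both views put near -57 mm.
- **Handle height:** the network's handle point triangulated about 20 mm too high, so I used the stand geometry instead.

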